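# Make up the apple kit and the icing kit

### The arm

A 6-joint arm with a two-finger parallel gripper is mounted at the origin on a cart in front of the work surface, level with it; the furniture and walls round the work are solid. World frame = base frame: x ahead of the robot, y to its left, z up, the work surface at z = 0. Lengths are in m, angles in rad, forces in N, time in s.
With the tool pointing down it reaches from about 0.2 to 0.875 m from the base axis. Payload 3.4 kg.
Tool frame: the origin (TCP) lies at the very end of the fingers, on their centre line; the grasp point (between the pads) lies arm.grip_depth behind it (arm.grip_depth is the distance from the TCP to the grasp point, in m); z points along the fingers, x is the direction in which the jaws open and shut, and the axes are right-handed (so a half turn about z gives the same grasp; the last joint's range is limited). The gripper opens to 94 mm and grips with 3 to 60 N. Pads are 16 mm wide; open, the fingers measure 119 mm over their backs; the gripper's body (75 mm by 177 mm) begins 78 mm behind the grasp point.
Start: joints at [-1.338, 0.276, 1.505, -0, 1.361, -0.121], TCP at [0.199, -0.539, 0.205] pointing down, gripper open.
Joint ranges: [-2.89, 2.89], [-0.75, 2.08], [0.22, 2.7], [-1.18, 4.32], [0.11, 2.71], [-2.7, 2.7]. Speed limits (rad/s): [2.57, 2.57, 3.14, 3.14, 3.14, 3.14].

### API

Orientations are given as a rotation vector (axis times angle).
In Python, from cell import arm, imaging gives the robot as it stands. The module is installed in compiled form; this text tells all that it offers.
- The arm moves only by the tool arm_command, never from a script. Its argument "increments" is a list of rows, each a list of 5 numbers: the shift along the world's x, y, z in units of 4 cm (1.0 is 4 cm), then the turn about the world's z in units of 5 degrees (1.0 is 5 degrees), then the gripper's target within -1 to 1 (shut at 1, half-way at 0, fully open at -1). In form: [[x, y, z, spin, fingers], ...]. A call has 1 to 12 rows; each row shifts and turns the pose as measured when the row begins; what a row does not reach is not made up. A row lasts 1/8 s, in which the tool goes at most 62.5 mm and 10.7 degrees, less where a joint would pass 70% of its speed; a pose out of reach is approached as far as the arm can. A call with a number of a shift or a turn outside -1 to 1 is refused whole. A call with a gripper value outside its range is refused whole. The fingers move at their own pace and stop on an object; "grip_force" is the grip in N (left out, the last holds). Time passes only in rows, so rows that do not move let the fingers close. It gives the time, the measured TCP pose, the force and the opening at its end, in the units of the state.
- arm.get_obs(): the state, without advancing time (a new reading comes with each control period).
- imaging.grab_frame(name): name is "scene" or "top"; returns the picture (480x640x3 uint8, blue, green, red); there is no depth.
- imaging.camera_model(name): a dict with "fx", "fy", "cx", "cy" (pixels), "R" (3x3) and "t" (3): a world point X has camera coordinates R X + t. Camera axes: x right, y down, z forward; pixel columns grow to the right and rows downward; lengths in m; the calibration is good to about 2 mm. A picture is of the moment at which its call begins. camera_model takes no time and is no camera call.
- arm.hand_in(): hands the job in, once; it reports no verdict.
The state is a dict: "clock": time; "joint_positions": joint angles; "joint_vel": joint speeds; "joint_efforts": joint torques, N m; "position": TCP position; "ee_rot": TCP orientation; "wrist_force": force on the tool from outside, world axes, zero at the start; "moment": the same for the moment, N m; "opening": finger opening in m.
Only numpy, scipy, OpenCV 4.12 (cv2) and the standard library are available. Lean on these libraries where they do the work, as an engineer would, in place of code of your own. Each camera call takes 0.05 s, during which the arm holds its last target.

### The job

Make up the two kits for the baking class. The red tray is the apple kit: the yellow peeler lying flat in its long slot, and the green-capped spice jar and the white-lidded jar standing upright in its two square cells, one in each, either way round. The blue tray is the icing kit: the icing tube lying flat in its long slot and the black-lidded jar standing upright in one of its square cells, the other cell left empty; let go of everything and leave the tin, the mug and the tape roll where they are.

Things in the scene. Friction and masses are not known exactly. Their poses are not given: they have to be found in the camera images.
- red_tray: Red open kit tray, fixed, 180 (its x) x 200 mm (its y), origin at centre of underside. Floor top 4 mm up; walls 4 mm thick, 18 mm high. Its -x half (towards the robot, white label plate) is one long slot, 84 x 192 mm inside, centre x=-44 mm, y=0. Its +x half is two square cells, 84 x 94 mm inside, centres x=+44, y=+49 and -49 mm. Jars in the cells block a gripper reaching into the slot: fill the slot first.
- blue_tray: Blue open kit tray, fixed, 180 (its x) x 200 mm (its y), origin at centre of underside. Floor top 4 mm up; walls 4 mm thick, 18 mm high. Its -x half (towards the robot, white label plate) is one long slot, 84 x 192 mm inside, centre x=-44 mm, y=0. Its +x half is two square cells, 84 x 94 mm inside, centres x=+44, y=+49 and -49 mm. Jars in the cells block a gripper reaching into the slot: fill the slot first.
- peeler_centre (a point): Vegetable peeler with a yellow handle, lying flat on the table, 170 mm long (along its x) by 25 mm wide (its y) by 18 mm high. The point is the middle of its length and width, 9 mm above its underside, and lies in the thick handle, which runs from 85 mm on the -x side to about 20 mm on the +x side and is 24 mm wide; the thin blade end is at +x and droops a few degrees. z is up. 80 g.
- icing_tube_centre (a point): Icing tube, white, printed, stiff, lying flat on the table, 116 mm long (along its y) by 30 mm wide (its x) by 20 mm high. The point is its centre, 10 mm above its underside; z is up. 28 g.
- spice_jar_centre (a point): Small spice jar with a green cap, upright, round, 46 mm across, 106 mm high (the cap, 45 mm across, is the top 20 mm). The point is on its axis half-way up; z is up. 110 g.
- white_lid_jar_centre (a point): Round jar of spread with a white lid, upright, 64 mm across, 97 mm high. The point is on its axis half-way up; z is up. 360 g.
- black_lid_jar_centre (a point): Round jar of spread with a black lid, upright, 63 mm across, 94 mm high. The point is on its axis half-way up; z is up. 330 g.
- small_tin_centre (a point): Bystander: short round food tin, 76 mm across, 58 mm high, loose. The point is on its axis half-way up. Leave it alone.
- mug_centre (a point): Bystander: pale mug, greyish green inside, about 80 mm across with a handle, 91 mm high, loose. The point is near its middle, half-way up. Leave it alone.
- tape_roll_centre (a point): Bystander: roll of tan masking tape lying flat, 98 mm across, 25 mm high, loose. The point is at its middle, half-way up. Leave it alone.

How it is judged:
By the outcome, as a careful person would: the job done as asked, in the order asked, and still so for the second after the job is handed in, with the robot touching nothing.
It also fails if it takes over 136 s, if anything falls off the work surface, if the arm or the gripper's body presses on something with over 40 N, if the wrist force passes 120 N, or if a joint passes its speed limit or range.

## Working session

There is one attempt and no reset: what is moved stays moved. The work goes in short steps, Python scripts to look and compute and a tool call to move; the robot and the scene stay as the last step left them, time stands still between calls to the robot, and variables do not carry over. Pictures are saved under pics/ and viewed, and the job is handed in when it is done.

Besides the shell and the picture viewer there is one more tool, called after "Call:" in YAML: its name, and indented under it one key for each argument. arm_command: Moves the arm, as the interface text tells. Its arguments: {"type":"object","properties":{"increments":{"type":"array"},"grip_force":{"type":"number"}},"required":["increments"]}

```bash
mkdir -p pics; python3 - <<'E'
from cell import arm, imaging
import cv2,numpy as np
for n in("scene","top"):
    cv2.imwrite(f"pics/{n}0.png",imaging.grab_frame(n))
    m=imaging.camera_model(n);R=np.array(m["R"]);print(n,m["fx"],m["fy"],m["cx"],m["cy"],R.round(3).tolist(),(-R.T@np.array(m["t"])).round(3))
print(arm.get_obs(),arm.grip_depth)
E
```

```text
scene 563.5046428721572 563.5046428721572 321.09420637587755 240.51257544265476 [[-0.905, -0.425, 0.004], [-0.216, 0.45, -0.866], [0.367, -0.785, -0.499]] [0.04  1.105 0.805]
top 463.2012082425921 463.2012082425921 318.30940082815755 240.2962874673083 [[-0.021, -0.999, 0.024], [-0.999, 0.02, -0.05], [0.049, -0.025, -0.998]] [ 0.534 -0.024  1.145]
{'clock': 0.1, 'joint_positions': array([-1.33798252e+00,  2.76504863e-01,  1.50600395e+00,  1.38738456e-05,
        1.36072459e+00, -1.20994710e-01]), 'joint_vel': array([-0.00026106, -0.00212312, -0.00278028,  0.00057116,  0.00141963,
        0.00141718]), 'joint_efforts': array([ 1.01380614e-03, -4.05455124e+01, -2.37780440e+01,  7.02779694e-02,
        2.99416285e-02, -5.63354445e-05]), 'position': array([ 0.19910347, -0.53887202,  0.20470763]), 'ee_rot': array([-2.57679917e+00,  1.79520850e+00,  1.90653215e-03]), 'wrist_force': array([0.04843514, 0.0238782 , 0.97742506]), 'moment': array([ 0.0150915 ,  0.03421071, -0.02891779]), 'opening': 0.09398806103682533} 0.0188
```

View pics/scene0.png

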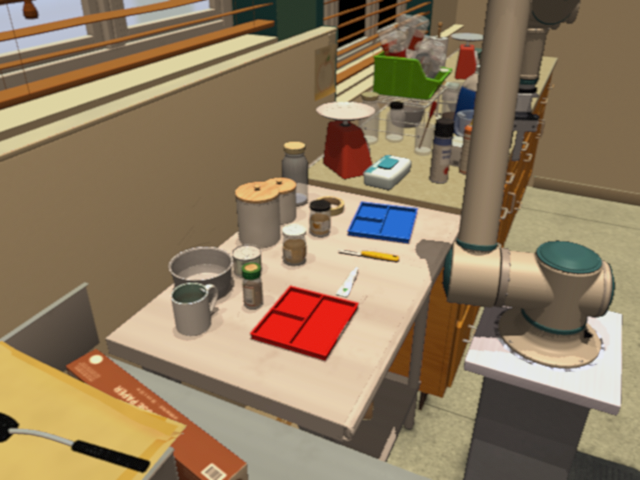

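View pics/top0.png

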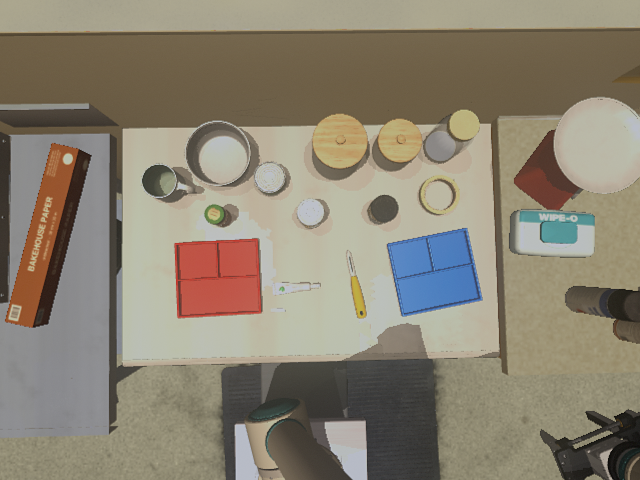

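```bash
python3 - <<'E'
import cv2
a=cv2.imread("pics/top0.png");s=cv2.imread("pics/scene0.png")
cv2.imwrite("pics/t1.png",cv2.resize(a[140:340,130:330],None,fx=3,fy=3,interpolation=2)[:600])
cv2.imwrite("pics/t2.png",cv2.resize(a[140:340,260:500],None,fx=3,fy=3,interpolation=2)[:600])
cv2.imwrite("pics/s1.png",cv2.resize(s[160:360,160:420],None,fx=3,fy=3,interpolation=2)[:600])
E
```

```text
(no output)
```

View pics/t1.png

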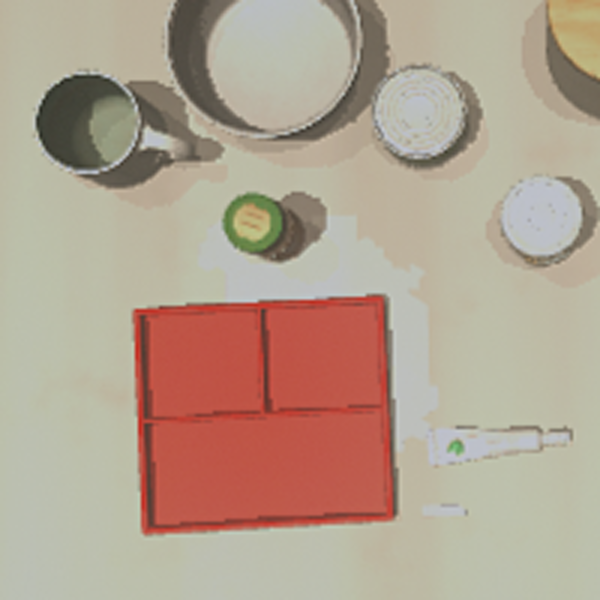

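View pics/t2.png

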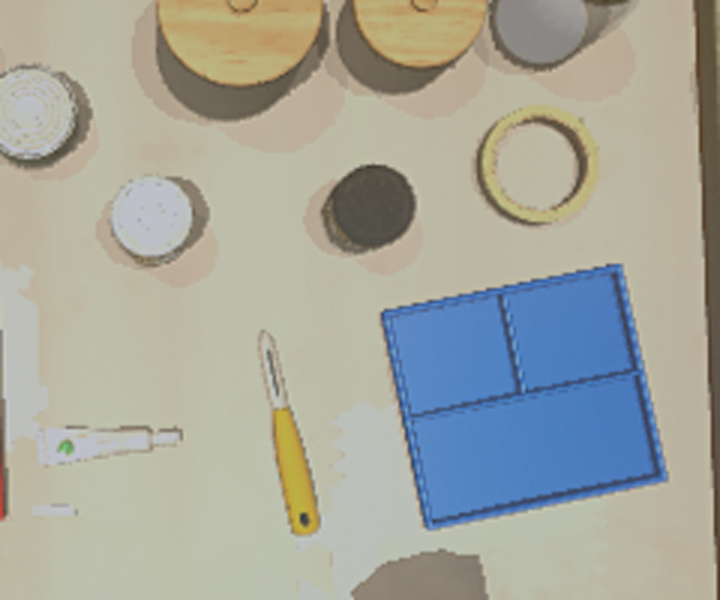

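View pics/s1.png

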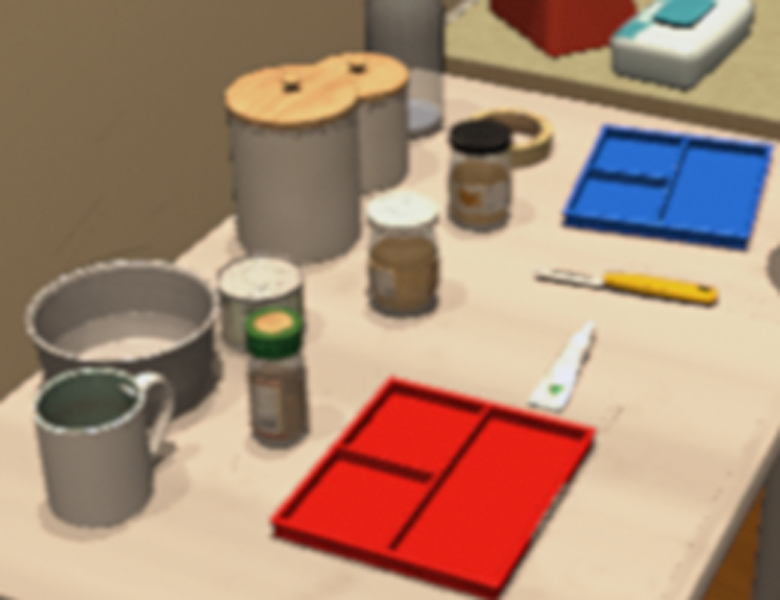

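```bash
cat > h.py <<'E'
import numpy as np,cv2
from cell import arm,imaging
C={n:imaging.camera_model(n) for n in("scene","top")}
def ray(n,p):
    m=C[n];R=np.array(m["R"]);c=-R.T@np.array(m["t"])
    d=R.T@np.array([(p[0]-m["cx"])/m["fx"],(p[1]-m["cy"])/m["fy"],1]);return c,d/np.linalg.norm(d)
def plane(n,p,z):
    c,d=ray(n,p);return c+d*(z-c[2])/d[2]
def tri(pt,ps):
    c1,d1=ray("top",pt);c2,d2=ray("scene",ps)
    s=np.linalg.lstsq(np.c_[d1,-d2],c2-c1,rcond=None)[0]
    a=c1+s[0]*d1;b=c2+s[1]*d2;return (a+b)/2,np.linalg.norm(a-b)
def proj(n,X):
    m=C[n];q=np.array(m["R"])@X+np.array(m["t"]);return q[0]/q[2]*m["fx"]+m["cx"],q[1]/q[2]*m["fy"]+m["cy"]
E
python3 - <<'E'
from h import *
t1=lambda u,v:(130+u/3,140+v/3);t2=lambda u,v:(260+u/3,140+v/3);s1=lambda u,v:(160+u/3,160+v/3)
for n,a,b in [("spice",t1(255,223),s1(275,323)),("white",t1(541,216),s1(403,207)),("black",t2(373,206),s1(480,137)),
 ("tubecap",t1(572,436),s1(591,325)),("tubecrimp",t1(431,446),s1(546,402)),("ptip",t2(265,332),s1(537,275)),("pend",t2(306,533),s1(716,294)),
 ("r+x+y",t1(134,310),s1(275,522)),("r+x-y",t1(384,296),s1(393,381)),("r-x-y",t1(396,517),s1(594,431)),
 ("b+x+y",t2(382,311),s1(567,215)),("b+x-y",t2(621,265),s1(605,127)),("b-x-y",t2(666,480),s1(771,147)),
 ("cloth",t1(268,0),s1(292,85)),("can1",t2(242,4),s1(290,87)),("can2",t2(425,4),s1(357,69)),("tin",t1(420,112),s1(260,275)),("glassjar?",(463,125),(294,147)),("mugrim",t1(88,123),s1(88,400)),("tape",t2(538,163),s1(520,135)) ]:
    X,e=tri(a,b);print(n,X.round(4),"err",round(e,4))
im=cv2.imread("pics/top0.png").astype(int);b,g,r=im[...,0],im[...,1],im[...,2]
for n,m in (("red",(r-g>70)&(r-b>70)),("blue",(b-r>70)),("yel",(r-b>90)&(g-b>60))):
    m=m.astype(np.uint8);m[:, :130]=0;m[:,500:]=0;m[:180]=0
    k,l,s,_=cv2.connectedComponentsWithStats(m);i=1+s[1:,4].argmax()
    c,_=cv2.findContours((l==i).astype(np.uint8),0,2);rr=cv2.minAreaRect(c[0]);bx=cv2.boxPoints(rr)
    P=np.array([plane("top",p,.018 if n!="yel" else .009)[:2] for p in bx]);print(n,bx.round(1).tolist(),P.round(4).tolist(),P.mean(0).round(4),np.linalg.norm(P-np.roll(P,1,0),axis=1).round(3))
    d=P[1]-P[0];print(np.degrees(np.arctan2(d[1],d[0])))
E
```

```text
spice [0.6486 0.1807 0.1006] err 0.0003
white [ 0.6502 -0.0343  0.0954] err 0.0008
black [ 0.6562 -0.2051  0.0856] err 0.0
tubecap [ 0.4793 -0.0566  0.0078] err 0.0005
tubecrimp [0.4729 0.0585 0.0018] err 0.0019
ptip [ 0.5623 -0.1277 -0.0017] err 0.0021
pend [ 0.3982 -0.1562  0.0056] err 0.0001
r+x+y [0.5874 0.2953 0.0121] err 0.0046
r+x-y [0.5957 0.094  0.0083] err 0.0029
r-x-y [0.4178 0.0877 0.0094] err 0.0007
b+x+y [ 0.5753 -0.2241  0.0103] err 0.0063
b+x-y [ 0.6116 -0.4225  0.0097] err 0.0013
b-x-y [ 0.4357 -0.4519  0.011 ] err 0.0018
cloth [0.7207 0.1139 0.2759] err 0.1041
can1 [ 0.7988 -0.102   0.1518] err 0.0032
can2 [ 0.808  -0.2438  0.1108] err 0.0041
tin [0.7397 0.0595 0.0539] err 0.0006
glassjar? [ 0.8199 -0.3613  0.1831] err 0.0008
mugrim [0.7296 0.3097 0.0859] err 0.0008
tape [ 0.6905 -0.3585  0.0121] err 0.0159
red [[173.1999969482422, 242.6999969482422], [257.0, 238.3000030517578], [260.8999938964844, 313.20001220703125], [177.10000610351562, 317.6000061035156]] [[0.5907, 0.2983], [0.5973, 0.0961], [0.4164, 0.0893], [0.4107, 0.29]] [0.5038 0.1934] [0.18  0.202 0.181 0.201]
-88.11935897519331
blue [[387.1000061035156, 243.60000610351562], [467.1000061035156, 227.3000030517578], [481.79998779296875, 299.70001220703125], [401.79998779296875, 315.8999938964844]] [[0.5781, -0.221], [0.6141, -0.4196], [0.4363, -0.4492], [0.4016, -0.2517]] [ 0.5075 -0.3354] [0.179 0.202 0.18  0.2  ]
-79.73251355393973
yel [[349.0, 277.20001220703125], [357.8999938964844, 275.3999938964844], [366.1000061035156, 316.3999938964844], [357.20001220703125, 318.20001220703125]] [[0.4979, -0.1265], [0.5018, -0.1483], [0.4015, -0.1659], [0.3978, -0.1441]] [ 0.4498 -0.1462] [0.102 0.022 0.102 0.022]
-80.00865809933076
```

Call:
arm_command:
  increments:
    - [0.5, 0.8, 0, -0.2, -1]
    - [0.6, 0.85, 0, -0.2, -1]
    - [0.6, 0.85, 0, -0.2, -1]
    - [0.6, 0.85, 0, -0.2, -1]
    - [0.6, 0.85, 0, -0.2, -1]
    - [0.6, 0.85, 0, -0.2, -1]
    - [0.6, 0.85, 0, -0.2, -1]
    - [0.6, 0.85, 0, -0.2, -1]
    - [0.6, 0.85, 0, -0.2, -1]
    - [0.6, 0.85, 0, -0.2, -1]
    - [0.6, 0.85, 0, 0, -1]
    - [0.2, 0.3, 0, 0, -1]
  grip_force: 25

```text
clock: 1.6
position: [0.471, -0.1413, 0.1996]
ee_rot: [-2.398, 2.024, 0.013]
wrist_force: [0.3, -0.7, -0.2]
opening: 0.0941
```

```bash
cat >> h.py <<'E'
def st():
    o=arm.get_obs();
    from scipy.spatial.transform import Rotation as Q
    M=Q.from_rotvec(o["ee_rot"]).as_matrix();y=np.degrees(np.arctan2(M[1,0],M[0,0]))
    print("t",round(o["clock"],2),"p",o["position"].round(4),"yaw",y.round(2),"F",o["wrist_force"].round(1),"op",round(o["opening"],4),"tilt",M[:,2].round(3));return o["position"],y
def go(x,y,z,yaw=None):
    p,w=st();d=(np.array([x,y,z])-p)/.04;print("units",d.round(2),"spin",None if yaw is None else round(((yaw-w+180)%360-180)/5,2))
E
python3 -c "
from h import *
go(.468,-.143,.1,-80)"
```

```text
t 1.6 p [ 0.471  -0.1413  0.1996] yaw -80.31 F [ 0.3 -0.7 -0.2] op 0.0941 tilt [-0.004  0.008 -1.   ]
units [-0.07 -0.04 -2.49] spin 0.06
```

Call:
arm_command:
  increments:
    - [-0.08, -0.04, -0.7, 0, -1]
    - [0, 0, -0.9, 0, -1]
    - [0, 0, -0.9, 0, -1]
    - [0, 0, -0.9, 0, -1]
    - [0, 0, -0.8, 0, -1]
    - [0, 0, -0.3, 0, -1]
    - [0, 0, -0.1, 0, -1]
    - [0, 0, 0, 0, -1]

```text
clock: 2.6
position: [0.4667, -0.1466, 0.0115]
ee_rot: [-2.402, 2.024, 0.007]
wrist_force: [0.4, -1.3, 0.2]
opening: 0.0942
```

```bash
python3 -c "
from h import *
go(.468,-.143,.004,-80)
s=imaging.grab_frame('scene');cv2.imwrite('pics/s2.png',cv2.resize(s[160:360,260:500],None,fx=3,fy=3,interpolation=2))"
```

```text
t 2.6 p [ 0.4667 -0.1466  0.0115] yaw -80.25 F [ 0.4 -1.3  0.2] op 0.0942 tilt [-0.003  0.003 -1.   ]
units [ 0.03  0.09 -0.19] spin 0.05
```

View pics/s2.png

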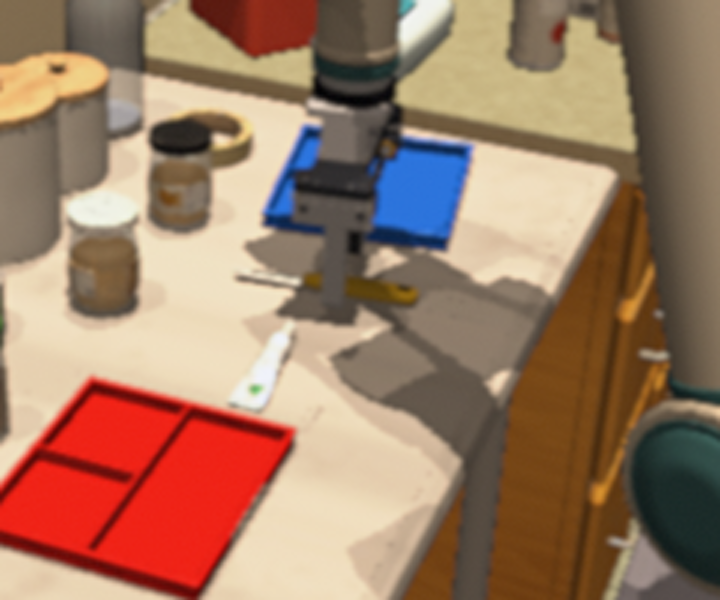

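Call:
arm_command:
  increments:
    - [0, 0.08, -0.2, 0, -1]
    - [0, 0, 0, 0, 1]
    - [0, 0, 0, 0, 1]
    - [0, 0, 0, 0, 1]
    - [0, 0, 0, 0, 1]
    - [0, 0, 0, 0, 1]
    - [0, 0, 0, 0, 1]
    - [0, 0, 0, 0, 1]

```text
clock: 3.65
position: [0.4688, -0.1439, 0.0055]
ee_rot: [-2.402, 2.023, -0.002]
wrist_force: [0.0, -0.9, 0.2]
opening: 0.0274
```

```bash
python3 -c "
from h import *
go(.459,.19,.12,2)"
```

```text
t 3.65 p [ 0.4688 -0.1439  0.0055] yaw -80.21 F [ 0.  -0.9  0.2] op 0.0274 tilt [ 0.002  0.    -1.   ]
units [-0.24  8.35  2.86] spin 16.44
```

Call:
arm_command:
  increments:
    - [0, 0, 0, 0, 1]
    - [0, 0, 0, 0, 1]
    - [0, 0, 0.3, 0, 1]
    - [0, 0, 0.5, 0, 1]
    - [0, 0, 0.6, 0, 1]
    - [0, 0, 0.6, 0, 1]
    - [0, 0, 0.4, 0, 1]
    - [0, 0, 0, 0, 1]

```text
clock: 4.65
position: [0.4685, -0.1438, 0.1074]
ee_rot: [-2.402, 2.023, -0.004]
wrist_force: [-0.3, 0.2, -1.0]
opening: 0.021
```

```bash
python3 -c "
from h import *
go(.4595,.1765,.1,2)
s=imaging.grab_frame('scene');cv2.imwrite('pics/s3.png',cv2.resize(s[160:360,260:500],None,fx=3,fy=3,interpolation=2))"
```

```text
t 4.65 p [ 0.4685 -0.1438  0.1074] yaw -80.21 F [-0.3  0.2 -1. ] op 0.021 tilt [ 0.003 -0.    -1.   ]
units [-0.22  8.01 -0.18] spin 16.44
```

View pics/s3.png

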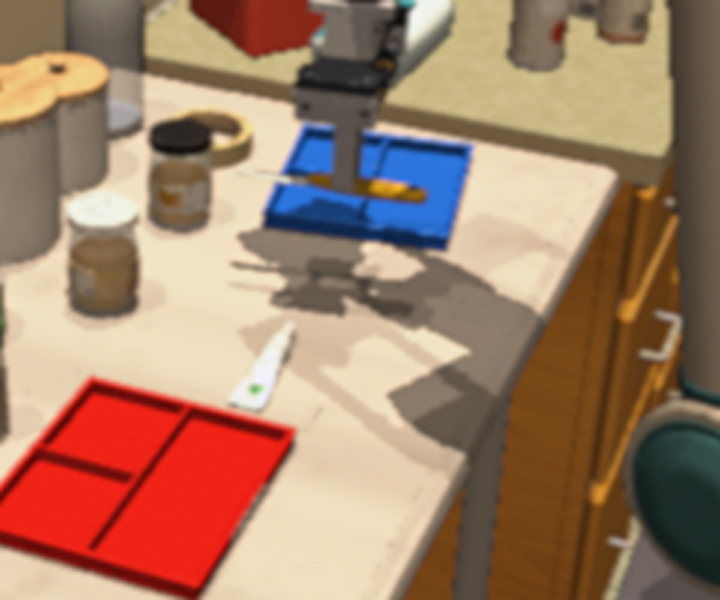

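Call:
arm_command:
  increments:
    - [0, 0.3, 0, 0.6, 1]
    - [0, 0.5, 0, 1, 1]
    - [0, 0.5, 0, 1, 1]
    - [0, 0.5, 0, 1, 1]
    - [0, 0.5, 0, 1, 1]
    - [0, 0.5, 0, 1, 1]
    - [0, 0.5, 0, 1, 1]
    - [0, 0.5, 0, 1, 1]
    - [0, 0.5, 0, 1, 1]
    - [0, 0.5, 0, 1, 1]
    - [0, 0.5, 0, 1, 1]
    - [0, 0.5, 0, 1, 1]

```text
clock: 6.2
position: [0.4557, 0.1042, 0.096]
ee_rot: [3.091, -0.52, -0.038]
wrist_force: [0.6, 1.0, -1.1]
opening: 0.021
```

Call:
arm_command:
  increments:
    - [-0.05, 0.5, 0, 1, 1]
    - [-0.05, 0.5, 0, 1, 1]
    - [-0.05, 0.5, 0, 1, 1]
    - [-0.05, 0.5, 0, 1, 1]
    - [0, 0.2, 0, 0.8, 1]
    - [0, 0, 0, 0, 1]
    - [0, 0, 0, 0, 1]

```text
clock: 7.08
position: [0.4388, 0.1991, 0.0898]
ee_rot: [3.122, 0.179, -0.059]
wrist_force: [0.2, -0.0, -1.0]
opening: 0.0212
```

```bash
python3 -c "
from h import *
go(.4595,.1765,.03,2)
s=imaging.grab_frame('scene');cv2.imwrite('pics/s4.png',cv2.resize(s[200:380,200:440],None,fx=3,fy=3,interpolation=2))
s=imaging.grab_frame('top');cv2.imwrite('pics/t4.png',cv2.resize(s[160:340,150:390],None,fx=3,fy=3,interpolation=2))"
```

```text
t 7.08 p [0.4388 0.1991 0.0898] yaw 6.54 F [ 0.2 -0.  -1. ] op 0.0212 tilt [-0.037 -0.016 -0.999]
units [ 0.52 -0.56 -1.5 ] spin -0.91
```

View pics/s4.png

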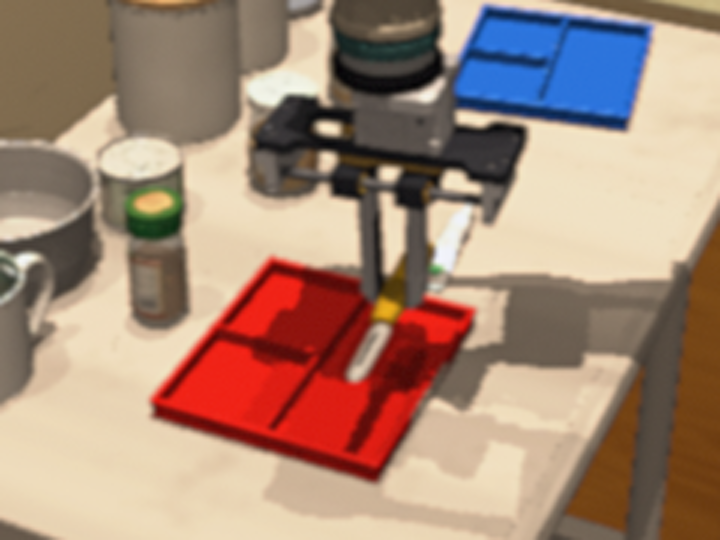

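View pics/t4.png

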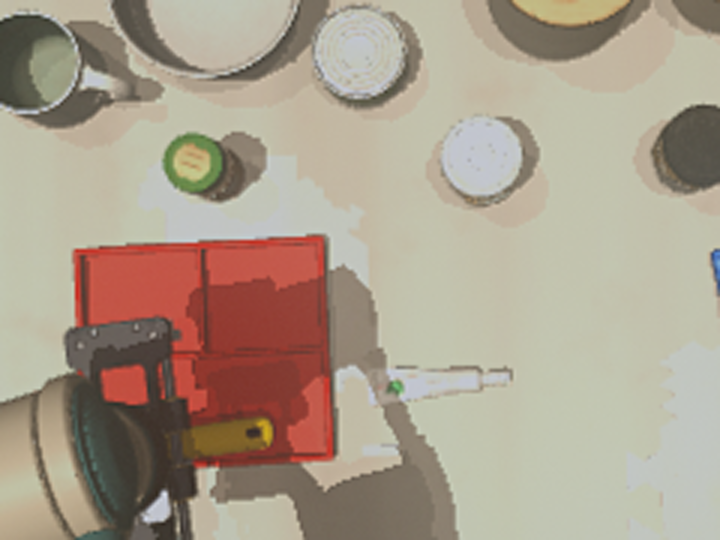

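Call:
arm_command:
  increments:
    - [0.25, -0.28, 0, -0.4, 1]
    - [0.25, -0.28, 0, -0.4, 1]
    - [0, 0, 0, 0, 1]
    - [0, 0, 0, 0, 1]

```text
clock: 7.68
position: [0.4615, 0.1732, 0.0902]
ee_rot: [3.128, 0.056, -0.057]
wrist_force: [-0.4, 0.3, -0.8]
opening: 0.0209
```

```bash
python3 -c "
from h import *
go(.4595,.1765,.03,2)"
```

```text
t 7.67 p [0.4615 0.1732 0.0902] yaw 2.03 F [-0.4  0.3 -0.8] op 0.0209 tilt [-0.036 -0.014 -0.999]
units [-0.05  0.08 -1.5 ] spin -0.01
```

Call:
arm_command:
  increments:
    - [-0.05, 0.08, -0.3, 0, 1]
    - [0, 0, -0.5, 0, 1]
    - [0, 0, -0.5, 0, 1]
    - [0, 0, -0.3, 0, 1]
    - [0, 0, -0.1, 0, 1]
    - [0, 0, 0, 0, 1]

```text
clock: 8.43
position: [0.4571, 0.178, 0.0182]
ee_rot: [3.128, 0.058, -0.06]
wrist_force: [0.5, -0.2, 0.1]
opening: 0.0212
```

```bash
python3 -c "
from h import *
go(.4595,.1765,.011,2)
s=imaging.grab_frame('scene');cv2.imwrite('pics/s5.png',cv2.resize(s[220:380,220:420],None,fx=4,fy=3.7,interpolation=2))"
```

```text
t 8.43 p [0.4571 0.178  0.0182] yaw 2.12 F [ 0.5 -0.2  0.1] op 0.0212 tilt [-0.038 -0.013 -0.999]
units [ 0.06 -0.04 -0.18] spin -0.02
```

View pics/s5.png

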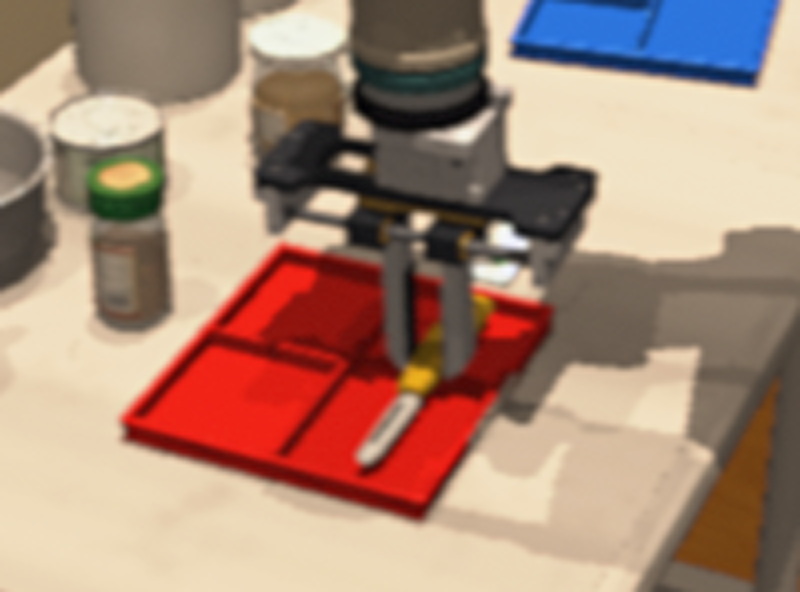

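Peeler sits inside the slot outline (tip ~(365,462), handle end ~(488,300)), just above the floor. Lower a little, release partially, and rise.

Call:
arm_command:
  increments:
    - [0, 0, -0.1, 0, 1]
    - [0, 0, -0.08, 0, 1]
    - [0, 0, 0, 0, 1]
    - [0, 0, 0, 0, 0.1]
    - [0, 0, 0, 0, 0.1]
    - [0, 0, 0, 0, 0.1]
    - [0, 0, 0, 0, 0.1]
    - [0, 0, 0, 0, 0.1]

```text
clock: 9.48
position: [0.4591, 0.1783, 0.0125]
ee_rot: [3.129, 0.058, -0.053]
wrist_force: [-1.0, 0.8, -0.2]
opening: 0.0419
```

Call:
arm_command:
  increments:
    - [0, 0, 0.2, 0, 0.1]
    - [0, 0, 0.6, 0, 0.1]
    - [0, 0, 0.9, 0, 0.1]
    - [0, 0, 0.9, 0, 0.1]
    - [0, 0, 0.9, 0, -1]
    - [0, 0, 0.5, 0, -1]
    - [0, 0, 0, 0, -1]

```text
clock: 10.35
position: [0.4582, 0.1782, 0.1803]
ee_rot: [3.13, 0.058, -0.05]
wrist_force: [-0.3, 0.0, -0.0]
opening: 0.069
```

```bash
python3 -c "
from h import *
go(.648,.180,.18,-90)"
```

```text
t 10.35 p [0.4582 0.1782 0.1803] yaw 2.11 F [-0.3  0.  -0. ] op 0.069 tilt [-0.032 -0.012 -0.999]
units [ 4.74  0.05 -0.01] spin -18.42
```

Call:
arm_command:
  increments:
    - [0.3, 0, 0, -0.6, -1]
    - [0.4, 0, 0, -0.8, -1]
    - [0.4, 0, 0, -0.8, -1]
    - [0.4, 0, 0, -0.8, -1]
    - [0.4, 0, 0, -0.8, -1]
    - [0.4, 0, 0, -0.8, -1]
    - [0.4, 0, 0, -0.8, -1]
    - [0.4, 0, 0, -0.8, -1]
    - [0.4, 0, 0, -0.8, -1]
    - [0.4, 0, 0, -0.8, -1]
    - [0.4, 0, 0, -0.8, -1]
    - [0.2, 0, 0, -0.4, -1]

```text
clock: 11.85
position: [0.6338, 0.1763, 0.1651]
ee_rot: [2.904, -1.185, -0.093]
wrist_force: [-0.3, -0.5, 0.6]
opening: 0.0937
```

Call:
arm_command:
  increments:
    - [0, 0, 0, 0, -1]
    - [0, 0, 0, 0, -1]

```text
clock: 12.1
position: [0.6328, 0.1762, 0.1636]
ee_rot: [2.903, -1.182, -0.097]
wrist_force: [-0.3, 0.0, 0.5]
opening: 0.094
```

```bash
python3 -c "
from h import *
go(.648,.180,.14,-45)
s=imaging.grab_frame('scene');cv2.imwrite('pics/s6.png',cv2.resize(s[200:380,160:400],None,fx=3,fy=3,interpolation=2))
s=imaging.grab_frame('top');cv2.imwrite('pics/t6.png',cv2.resize(s[140:340,130:370],None,fx=3,fy=3,interpolation=2))"
```

```text
t 12.1 p [0.6328 0.1762 0.1636] yaw -44.37 F [-0.3  0.   0.5] op 0.094 tilt [-0.06   0.018 -0.998]
units [ 0.38  0.1  -0.59] spin -0.13
```

View pics/s6.png

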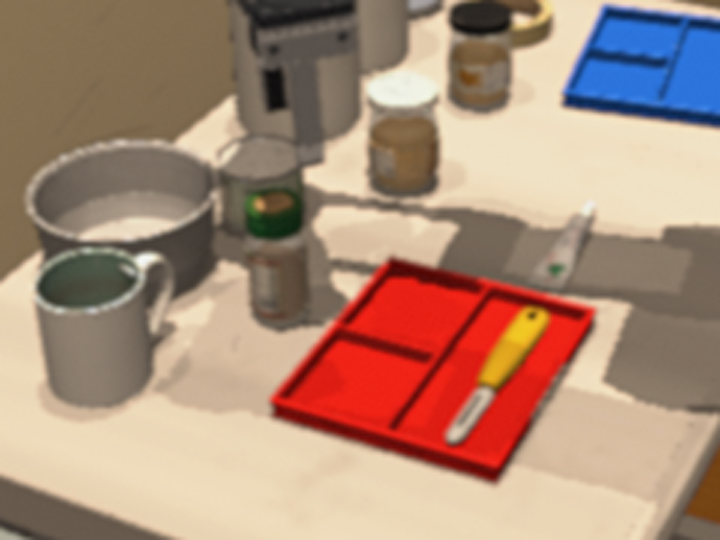

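View pics/t6.png

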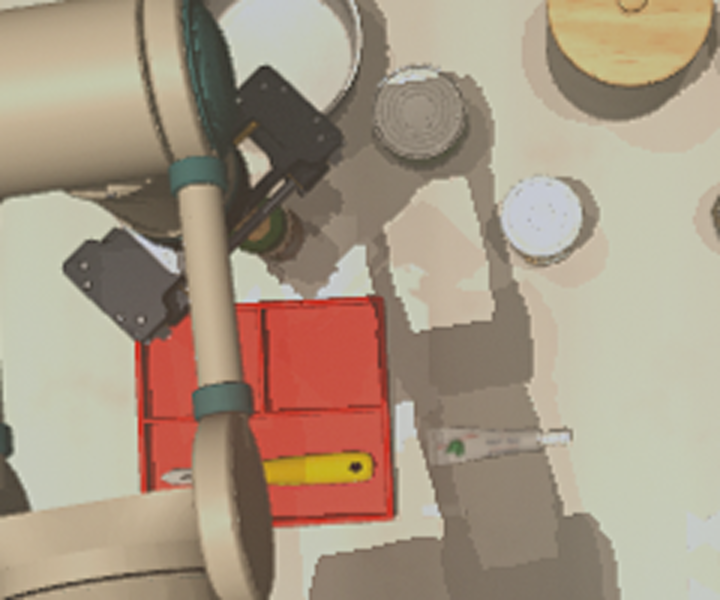

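Call:
arm_command:
  increments:
    - [0.2, 0.05, 0, 0, -1]
    - [0.18, 0.05, 0, 0, -1]
    - [0, 0, -0.1, 0, -1]
    - [0, 0, 0, 0, -1]

```text
clock: 12.7
position: [0.649, 0.1808, 0.1603]
ee_rot: [2.904, -1.182, -0.095]
wrist_force: [-0.0, -0.0, -0.5]
opening: 0.0941
```

```bash
python3 -c "
from h import *
go(.648,.180,.048,-45)"
```

```text
t 12.7 p [0.649  0.1808 0.1603] yaw -44.33 F [-0.  -0.  -0.5] op 0.0941 tilt [-0.058  0.019 -0.998]
units [-0.02 -0.02 -2.81] spin -0.13
```

Call:
arm_command:
  increments:
    - [0, 0, -0.3, 0, -1]
    - [0, 0, -0.4, 0, -1]
    - [0, 0, -0.4, 0, -1]
    - [0, 0, -0.4, 0, -1]
    - [0, 0, -0.4, 0, -1]
    - [0, 0, -0.4, 0, -1]
    - [0, 0, -0.2, 0, -1]
    - [0, 0, -0.1, 0, -1]
    - [0, 0, 0, 0, -1]

```text
clock: 13.82
position: [0.6473, 0.1805, 0.0471]
ee_rot: [2.902, -1.181, -0.1]
wrist_force: [-0.4, -0.8, -0.5]
opening: 0.0942
```

```bash
python3 -c "
from h import *
go(.648,.180,.048,-45)
s=imaging.grab_frame('scene');cv2.imwrite('pics/s7.png',cv2.resize(s[200:380,160:400],None,fx=3,fy=3,interpolation=2))"
```

```text
t 13.82 p [0.6473 0.1805 0.0471] yaw -44.34 F [-0.4 -0.8 -0.5] op 0.0942 tilt [-0.061  0.018 -0.998]
units [ 0.02 -0.01  0.02] spin -0.13
```

View pics/s7.png

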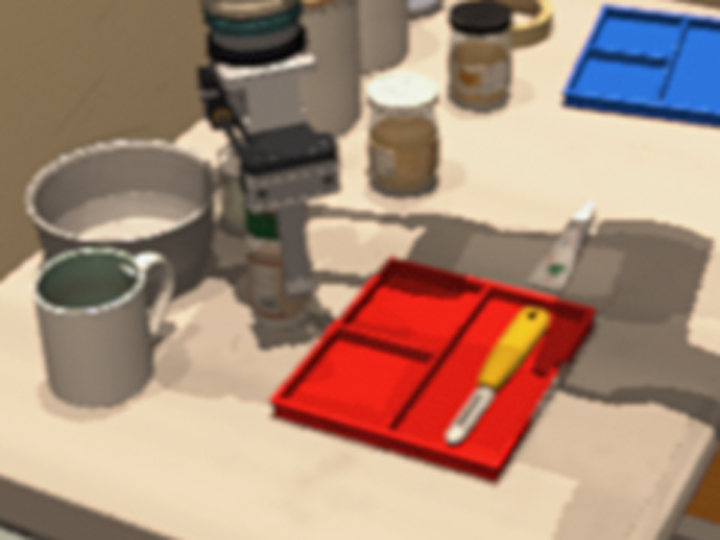

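Fingers straddle the jar. Close.

Call:
arm_command:
  increments:
    - [0, 0, 0, 0, 1]
    - [0, 0, 0, 0, 1]
    - [0, 0, 0, 0, 1]
    - [0, 0, 0, 0, 1]
    - [0, 0, 0, 0, 1]
    - [0, 0, 0, 0, 1]
    - [0, 0, 0, 0, 1]
    - [0, 0, 0, 0, 1]
  grip_force: 25

```text
clock: 14.88
position: [0.6489, 0.1807, 0.0495]
ee_rot: [2.905, -1.182, -0.094]
wrist_force: [-0.0, 0.0, 0.3]
opening: 0.0454
```

Call:
arm_command:
  increments:
    - [0, 0, 0.2, 0, 1]
    - [0, 0, 0.4, 0, 1]
    - [0, 0, 0.4, 0, 1]
    - [0, 0, 0.2, 0, 1]
    - [0, 0, 0, 0, 1]

```text
clock: 15.5
position: [0.649, 0.1809, 0.1017]
ee_rot: [2.905, -1.182, -0.092]
wrist_force: [0.4, 0.7, -0.7]
opening: 0.0455
```

```bash
python3 -c "
from h import *
go(.5454,.2438,.1)
s=imaging.grab_frame('scene');cv2.imwrite('pics/s8.png',cv2.resize(s[200:380,160:400],None,fx=3,fy=3,interpolation=2))"
```

```text
t 15.5 p [0.649  0.1809 0.1017] yaw -44.32 F [ 0.4  0.7 -0.7] op 0.0455 tilt [-0.056  0.019 -0.998]
units [-2.59  1.57 -0.04] spin None
```

View pics/s8.png

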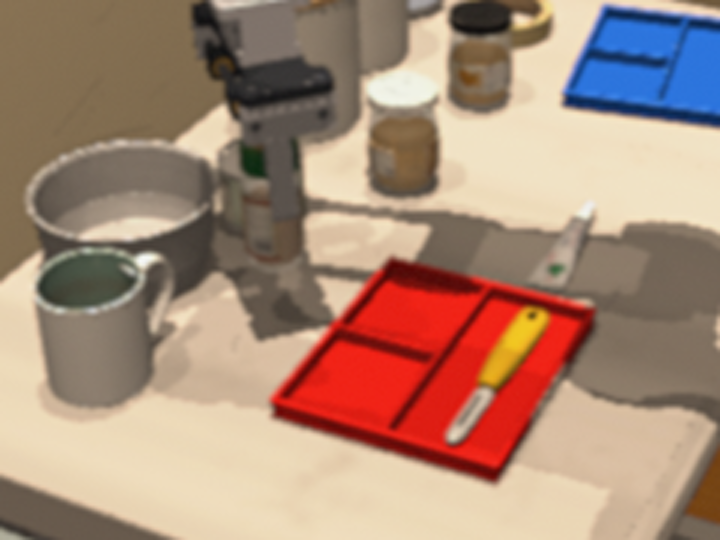

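Call:
arm_command:
  increments:
    - [-0.2, 0.12, 0, 0, 1]
    - [-0.35, 0.2, 0, 0, 1]
    - [-0.4, 0.25, 0, 0, 1]
    - [-0.4, 0.25, 0, 0, 1]
    - [-0.4, 0.25, 0, 0, 1]
    - [-0.4, 0.25, 0, 0, 1]
    - [-0.3, 0.18, 0, 0, 1]
    - [-0.1, 0.05, 0, 0, 1]
    - [0, 0, 0, 0, 1]

```text
clock: 16.68
position: [0.5364, 0.248, 0.0999]
ee_rot: [2.905, -1.179, -0.099]
wrist_force: [0.2, 0.4, -0.6]
opening: 0.0454
```

```bash
python3 -c "
from h import *
go(.5454,.2438,.055)
s=imaging.grab_frame('scene');cv2.imwrite('pics/s9.png',cv2.resize(s[200:380,160:400],None,fx=3,fy=3,interpolation=2))"
```

```text
t 16.68 p [0.5364 0.248  0.0999] yaw -44.22 F [ 0.2  0.4 -0.6] op 0.0454 tilt [-0.061  0.019 -0.998]
units [ 0.23 -0.1  -1.12] spin None
```

View pics/s9.png

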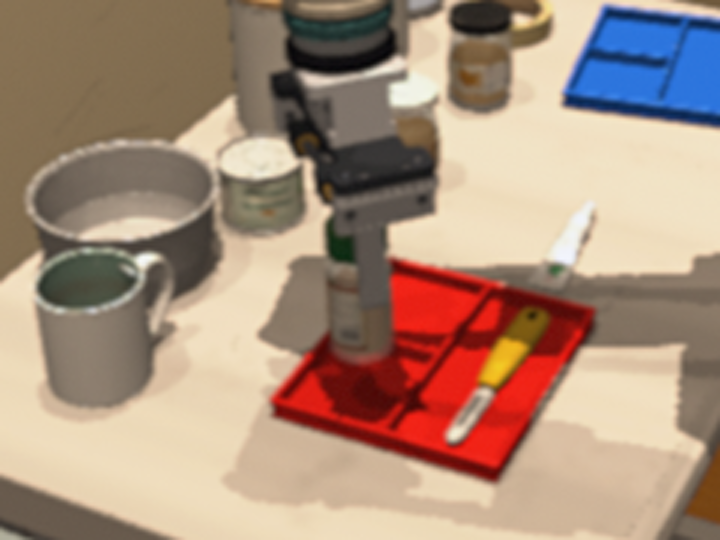

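Call:
arm_command:
  increments:
    - [0.2, -0.1, -0.2, 0, 1]
    - [0, 0, -0.3, 0, 1]
    - [0, 0, -0.3, 0, 1]
    - [0, 0, -0.2, 0, 1]
    - [0, 0, -0.08, 0, 1]
    - [0, 0, 0, 0, 1]

```text
clock: 17.48
position: [0.5468, 0.2422, 0.0535]
ee_rot: [2.902, -1.182, -0.099]
wrist_force: [-0.8, -0.2, 1.8]
opening: 0.0456
```

```bash
python3 -c "
from h import *
go(.5454,.2438,.0535)"
```

```text
t 17.48 p [0.5468 0.2422 0.0535] yaw -44.36 F [-0.8 -0.2  1.8] op 0.0456 tilt [-0.061  0.018 -0.998]
units [-0.04  0.04  0.  ] spin None
```

Call:
arm_command:
  increments:
    - [0, 0, 0, 0, 1]
    - [0, 0, 0, 0, 0]
    - [0, 0, 0, 0, -0.4]
    - [0, 0, 0, 0, -0.6]
    - [0, 0, 0, 0, -0.6]
    - [0, 0, 0, 0, -0.6]
    - [0, 0, 0, 0, -0.6]

```text
clock: 18.35
position: [0.5473, 0.2427, 0.0538]
ee_rot: [2.904, -1.182, -0.097]
wrist_force: [-0.5, -0.3, -1.1]
opening: 0.075
```

Call:
arm_command:
  increments:
    - [0, 0, 0.2, 0, -0.6]
    - [0, 0, 0.6, 0, -0.6]
    - [0, 0, 0.8, 0, -0.6]
    - [0, 0, 0.8, 0, -0.6]
    - [0, 0, 0.6, 0, -0.6]
    - [0, 0, 0.1, 0, -0.6]

```text
clock: 19.1
position: [0.5468, 0.2425, 0.1835]
ee_rot: [2.904, -1.183, -0.096]
wrist_force: [0.3, 0.0, -0.0]
opening: 0.0753
```

```bash
python3 -c "
from h import *
go(.65,-.034,.16,-80)
s=imaging.grab_frame('scene');cv2.imwrite('pics/s10.png',cv2.resize(s[200:380,160:400],None,fx=3,fy=3,interpolation=2))"
```

```text
t 19.1 p [0.5468 0.2425 0.1835] yaw -44.35 F [ 0.3  0.  -0. ] op 0.0753 tilt [-0.059  0.019 -0.998]
units [ 2.58 -6.91 -0.59] spin -7.13
```

View pics/s10.png

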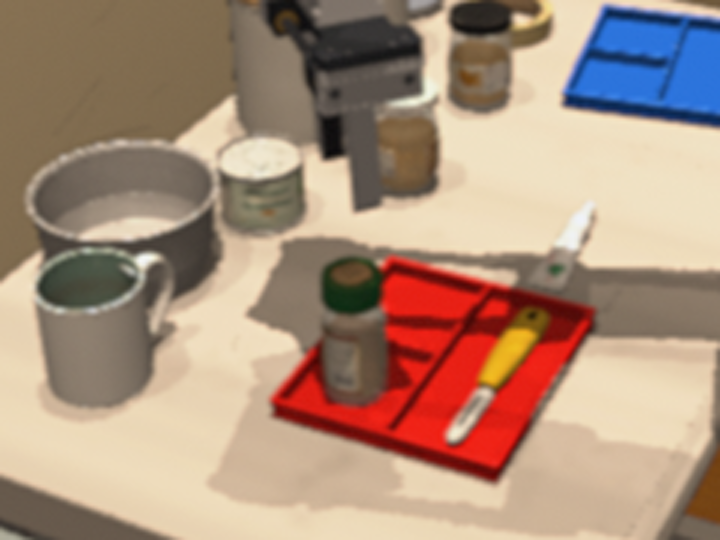

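Call:
arm_command:
  increments:
    - [0.15, -0.4, 0, 0, -1]
    - [0.22, -0.6, 0, 0, -1]
    - [0.22, -0.6, 0, 0, -1]
    - [0.22, -0.6, 0, 0, -1]
    - [0.22, -0.6, 0, 0, -1]
    - [0.22, -0.6, 0, 0, -1]
    - [0.22, -0.6, 0, 0, -1]
    - [0.22, -0.6, 0, 0, -1]
    - [0.22, -0.6, 0, 0, -1]
    - [0.22, -0.6, 0, 0, -1]
    - [0.22, -0.5, 0, 0, -1]
    - [0.1, -0.2, 0, 0, -1]

```text
clock: 20.65
position: [0.6399, -0.0393, 0.1657]
ee_rot: [2.884, -1.181, -0.136]
wrist_force: [-0.1, -0.6, -0.7]
opening: 0.0935
```

```bash
python3 -c "
from h import *
go(.65,-.034,.16,-80)"
```

```text
t 20.65 p [ 0.6399 -0.0393  0.1657] yaw -44.66 F [-0.1 -0.6 -0.7] op 0.0935 tilt [-0.089  0.013 -0.996]
units [ 0.25  0.13 -0.14] spin -7.07
```

Call:
arm_command:
  increments:
    - [0, 0, 0, -0.5, -1]
    - [0, 0, 0, -0.5, -1]
    - [0, 0, 0, -0.5, -1]
    - [0, 0, 0, -0.5, -1]
    - [0, 0, 0, -0.5, -1]
    - [0, 0, 0, -0.5, -1]
    - [0, 0, 0, -0.5, -1]
    - [0, 0, 0, -0.5, -1]

```text
clock: 21.65
position: [0.6381, -0.0379, 0.1624]
ee_rot: [2.641, -1.685, -0.154]
wrist_force: [0.6, 0.1, 0.5]
opening: 0.0941
```

```bash
python3 -c "
from h import *
go(.65,-.034,.16,-80)"
```

```text
t 21.65 p [ 0.6381 -0.0379  0.1624] yaw -65.21 F [0.6 0.1 0.5] op 0.0941 tilt [-0.085  0.048 -0.995]
units [ 0.3   0.1  -0.06] spin -2.96
```

Call:
arm_command:
  increments:
    - [0, 0, 0.05, 1, -1]
    - [0, 0, 0.05, 1, -1]
    - [0, 0, 0.05, 1, -1]
    - [0, 0, 0.05, 1, -1]
    - [0, 0, 0, 1, -1]
    - [0, 0, 0, 1, -1]
    - [0, 0, 0, 1, -1]
    - [0, 0, 0, 1, -1]
    - [0, 0, 0, 1, -1]
    - [0, 0, 0, 1, -1]
    - [0, 0, 0, 1, -1]
    - [0, 0, 0, 1, -1]

```text
clock: 23.15
position: [0.6349, -0.0332, 0.1668]
ee_rot: [3.083, -0.072, -0.143]
wrist_force: [-0.1, -0.0, 0.4]
opening: 0.0942
```

```bash
python3 -c "
from h import *
go(.65,-.034,.16,105)"
```

```text
t 23.15 p [ 0.6349 -0.0332  0.1668] yaw -2.81 F [-0.1 -0.   0.4] op 0.0942 tilt [-0.094 -0.052 -0.994]
units [ 0.38 -0.02 -0.17] spin 21.56
```

Call:
arm_command:
  increments:
    - [0, 0, 0, 1, -1]
    - [0, 0, 0, 1, -1]
    - [0, 0, 0, 1, -1]
    - [0, 0, 0, 1, -1]
    - [0, 0, 0, 1, -1]
    - [0, 0, 0, 1, -1]
    - [0, 0, 0, 1, -1]
    - [0, 0, 0, 1, -1]
    - [0, 0, 0, 1, -1]
    - [0, 0, 0, 1, -1]
    - [0, 0, 0, 1, -1]
    - [0, 0, 0, 0.5, -1]

```text
clock: 24.65
position: [0.6313, -0.0276, 0.163]
ee_rot: [2.679, 1.463, -0.096]
wrist_force: [-0.4, -1.2, 0.1]
opening: 0.0939
```

```bash
python3 -c "
from h import *
go(.65,-.034,.16,105)"
```

```text
t 24.65 p [ 0.6313 -0.0276  0.163 ] yaw 57.15 F [-0.4 -1.2  0.1] op 0.0939 tilt [-0.013 -0.106 -0.994]
units [ 0.47 -0.16 -0.07] spin 9.57
```

Call:
arm_command:
  increments:
    - [-0.2, 0, 0, 1, -1]
    - [-0.2, 0, 0, 1, -1]
    - [-0.2, 0, 0, 1, -1]
    - [-0.2, 0, 0, 1, -1]
    - [-0.2, 0, 0, 1, -1]
    - [-0.2, 0, 0, 1, -1]
    - [-0.2, 0, 0, 1, -1]
    - [-0.2, 0, 0, 1, -1]
    - [-0.2, 0, 0, 1, -1]
    - [-0.2, 0, 0, 1, -1]
    - [-0.2, 0, 0, 1, -1]
    - [-0.2, 0, 0, 1, -1]

```text
clock: 26.15
position: [0.5287, -0.0224, 0.1599]
ee_rot: [1.528, 2.632, -0.02]
wrist_force: [0.6, -0.1, -0.6]
opening: 0.094
```

Call:
arm_command:
  increments:
    - [-0.2, 0, 0, 1, -1]
    - [-0.2, 0, 0, 1, -1]
    - [-0.2, 0, 0, 1, -1]
    - [-0.2, 0, 0, 1, -1]
    - [-0.2, 0, 0, 0.5, -1]
    - [0, 0, 0, 0, -1]

```text
clock: 26.9
position: [0.4847, -0.0202, 0.1591]
ee_rot: [0.963, 2.891, 0.011]
wrist_force: [-0.1, 0.6, -0.3]
opening: 0.0941
```

```bash
python3 -c "
from h import *
go(.65,-.034,.16,105)"
```

```text
t 26.9 p [ 0.4847 -0.0202  0.1591] yaw 143.07 F [-0.1  0.6 -0.3] op 0.0941 tilt [ 0.092 -0.023 -0.995]
units [ 4.13 -0.34  0.02] spin -7.61
```

Call:
arm_command:
  increments:
    - [0.8, 0, 0, 0, -1]
    - [0.8, 0, 0, 0, -1]
    - [0.8, 0, 0, 0, -1]
    - [0, 0, 0, 0, -1]

```text
clock: 27.4
position: [0.5838, -0.0193, 0.159]
ee_rot: [0.966, 2.889, 0.012]
wrist_force: [0.2, 0.6, -0.0]
opening: 0.094
```

```bash
python3 -c "
from h import *
go(.65,-.034,.16,105)"
```

```text
t 27.4 p [ 0.5838 -0.0193  0.159 ] yaw 142.94 F [ 0.2  0.6 -0. ] op 0.094 tilt [ 0.093 -0.022 -0.995]
units [ 1.65 -0.37  0.02] spin -7.59
```

Call:
arm_command:
  increments:
    - [0, 0.8, 0, 0, -1]
    - [0, 0.8, 0, 0, -1]
    - [0, 0.8, 0, 0, -1]
    - [0, 0.8, 0, 0, -1]
    - [0, 0, 0, 0, -1]

```text
clock: 28.02
position: [0.5774, 0.1117, 0.1575]
ee_rot: [0.973, 2.895, 0.008]
wrist_force: [0.1, -0.9, 0.0]
opening: 0.0942
```

```bash
python3 -c "
from h import *
go(.65,-.034,.16,105)"
```

```text
t 28.02 p [0.5774 0.1117 0.1575] yaw 142.78 F [ 0.1 -0.9  0. ] op 0.0942 tilt [ 0.084 -0.023 -0.996]
units [ 1.82 -3.64  0.06] spin -7.56
```

Call:
arm_command:
  increments:
    - [0, -0.8, 0, 0, -1]
    - [0, -0.8, 0, 0, -1]
    - [0, -0.8, 0, 0, -1]
    - [0, -0.8, 0, 0, -1]
    - [0, 0, 0, 0, -1]

```text
clock: 28.65
position: [0.5717, -0.0232, 0.1571]
ee_rot: [0.974, 2.899, 0.001]
wrist_force: [-0.3, 0.0, -0.1]
opening: 0.0939
```

```bash
python3 -c "
from h import *
go(.65,-.034,.16,105)"
```

```text
t 28.65 p [ 0.5717 -0.0232  0.1571] yaw 142.8 F [-0.3  0.  -0.1] op 0.0939 tilt [ 0.079 -0.026 -0.997]
units [ 1.96 -0.27  0.07] spin -7.56
```

Call:
arm_command:
  increments:
    - [0.05, 1, 0.03, 0, -1]
    - [0.05, 1, 0.03, 0, -1]
    - [0.05, 1, 0.03, 0, -1]
    - [0.05, 1, 0.03, 0, -1]
    - [0.05, 1, 0.03, 0, -1]
    - [0.05, 1, 0.03, 0, -1]
    - [0.05, -1, 0.03, 0, -1]
    - [0.05, -1, 0.03, 0, -1]
    - [0.05, -1, 0.03, 0, -1]
    - [0.05, -1, 0.03, 0, -1]
    - [0.05, -1, 0.03, 0, -1]
    - [0.05, -1, 0.03, 0, -1]

```text
clock: 30.15
position: [0.5852, -0.014, 0.171]
ee_rot: [0.967, 2.91, 0.002]
wrist_force: [0.8, 0.8, 0.7]
opening: 0.0938
```

```bash
python3 -c "
from h import *
go(.65,-.034,.16,105)"
```

```text
t 30.15 p [ 0.5852 -0.014   0.171 ] yaw 143.18 F [0.8 0.8 0.7] op 0.0938 tilt [ 0.071 -0.022 -0.997]
units [ 1.62 -0.5  -0.27] spin -7.64
```

Call:
arm_command:
  increments:
    - [0.05, 1, 0.03, 0, -1]
    - [0.05, 1, 0.03, 0, -1]
    - [0.05, 1, 0.03, 0, -1]
    - [0.05, 1, 0.03, 0, -1]
    - [0.05, 1, 0.03, 0, -1]
    - [0.05, 1, 0.03, 0, -1]
    - [0.05, -1, 0.03, 0, -1]
    - [0.05, -1, 0.03, 0, -1]
    - [0.05, -1, 0.03, 0, -1]
    - [0.05, -1, 0.03, 0, -1]
    - [0.05, -1, 0.03, 0, -1]
    - [0.05, -1, 0.03, 0, -1]

```text
clock: 31.65
position: [0.5994, -0.0094, 0.1846]
ee_rot: [0.97, 2.918, 0.002]
wrist_force: [-0.1, -0.2, -0.5]
opening: 0.0939
```

```bash
python3 -c "
from h import *
go(.65,-.034,.16,105)"
```

```text
t 31.65 p [ 0.5994 -0.0094  0.1846] yaw 143.2 F [-0.1 -0.2 -0.5] op 0.0939 tilt [ 0.063 -0.02  -0.998]
units [ 1.26 -0.62 -0.61] spin -7.64
```

Call:
arm_command:
  increments:
    - [0.15, -0.08, -0.05, -0.8, -1]
    - [0.15, -0.08, -0.05, -0.8, -1]
    - [0.15, -0.08, -0.05, -0.8, -1]
    - [0.15, -0.08, -0.05, -0.8, -1]
    - [0.15, -0.08, -0.05, -0.8, -1]
    - [0.15, -0.08, -0.05, -0.8, -1]
    - [0.15, -0.08, -0.05, -0.8, -1]
    - [0.15, -0.08, -0.05, -0.8, -1]
    - [0.05, 0, 0, 0, -1]
    - [0, 0, 0, 0, -1]

```text
clock: 32.9
position: [0.6432, -0.0342, 0.1673]
ee_rot: [1.77, 2.529, -0.029]
wrist_force: [-0.0, 0.7, 0.3]
opening: 0.0939
```

```bash
python3 -c "
from h import *
go(.65,-.034,.043,105)
s=imaging.grab_frame('top');cv2.imwrite('pics/t11.png',cv2.resize(s[140:340,210:450],None,fx=3,fy=3,interpolation=2))
s=imaging.grab_frame('scene');cv2.imwrite('pics/s11.png',cv2.resize(s[160:340,180:420],None,fx=3,fy=3,interpolation=2))"
```

```text
t 32.9 p [ 0.6432 -0.0342  0.1673] yaw 109.99 F [-0.   0.7  0.3] op 0.0939 tilt [ 0.034 -0.047 -0.998]
units [ 0.17  0.   -3.11] spin -1.0
```

View pics/s11.png

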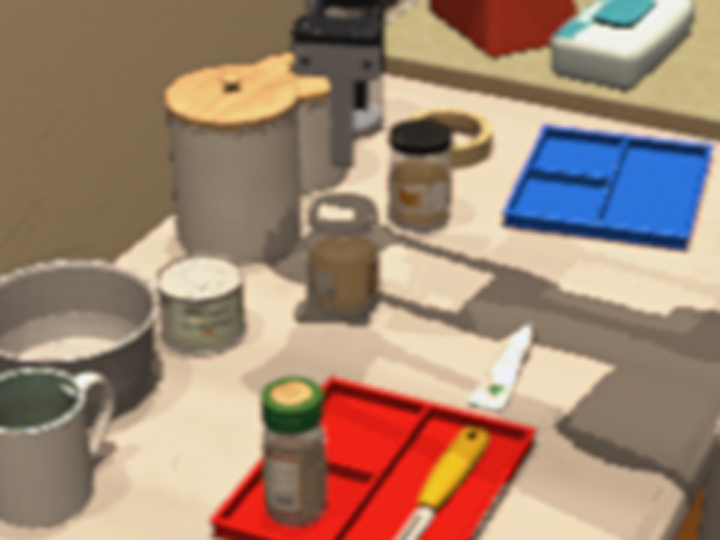

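View pics/t11.png

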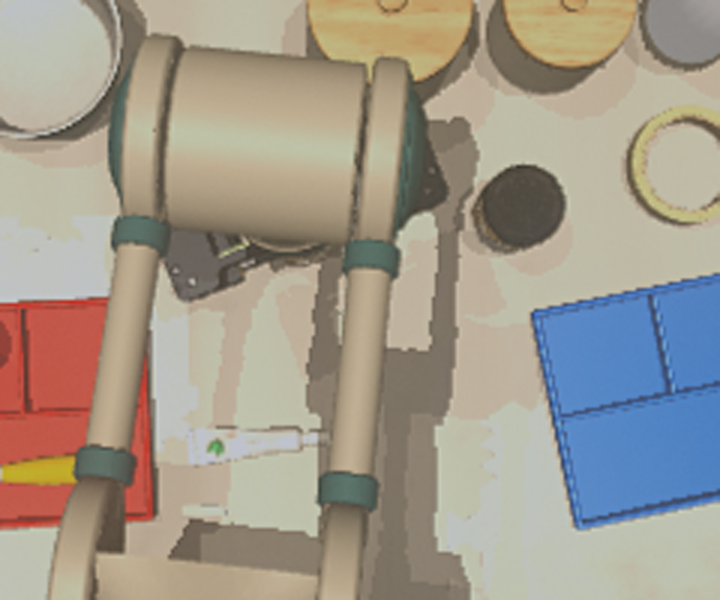

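Call:
arm_command:
  increments:
    - [0.1, 0, 0, -0.6, -1]
    - [0.07, 0, 0, -0.7, -1]
    - [0, 0, 0, -0.7, -1]
    - [0, 0, -0.3, 0, -1]
    - [0, 0, -0.4, 0, -1]
    - [0, 0, 0, 0, -1]

```text
clock: 33.75
position: [0.6479, -0.0335, 0.1377]
ee_rot: [1.988, 2.366, -0.037]
wrist_force: [-0.1, -0.2, 0.4]
opening: 0.0941
```

```bash
python3 -c "
from h import *
go(.65,-.034,.043,100)"
```

```text
t 33.75 p [ 0.6479 -0.0335  0.1377] yaw 99.91 F [-0.1 -0.2  0.4] op 0.0941 tilt [ 0.024 -0.052 -0.998]
units [ 0.05 -0.01 -2.37] spin 0.02
```

Call:
arm_command:
  increments:
    - [0.05, 0, -0.3, 0, -1]
    - [0, 0, -0.4, 0, -1]
    - [0, 0, -0.4, 0, -1]
    - [0, 0, -0.4, 0, -1]
    - [0, 0, -0.4, 0, -1]
    - [0, 0, -0.3, 0, -1]
    - [0, 0, -0.1, 0, -1]
    - [0, 0, 0, 0, -1]

```text
clock: 34.75
position: [0.6494, -0.0335, 0.0378]
ee_rot: [1.988, 2.368, -0.039]
wrist_force: [-1.2, -0.7, 0.2]
opening: 0.0938
```

```bash
python3 -c "
from h import *
go(.65,-.034,.043,100)
s=imaging.grab_frame('scene');cv2.imwrite('pics/s12.png',cv2.resize(s[160:340,180:420],None,fx=3,fy=3,interpolation=2))"
```

```text
t 34.75 p [ 0.6494 -0.0335  0.0378] yaw 99.95 F [-1.2 -0.7  0.2] op 0.0938 tilt [ 0.022 -0.051 -0.998]
units [ 0.02 -0.01  0.13] spin 0.01
```

View pics/s12.png

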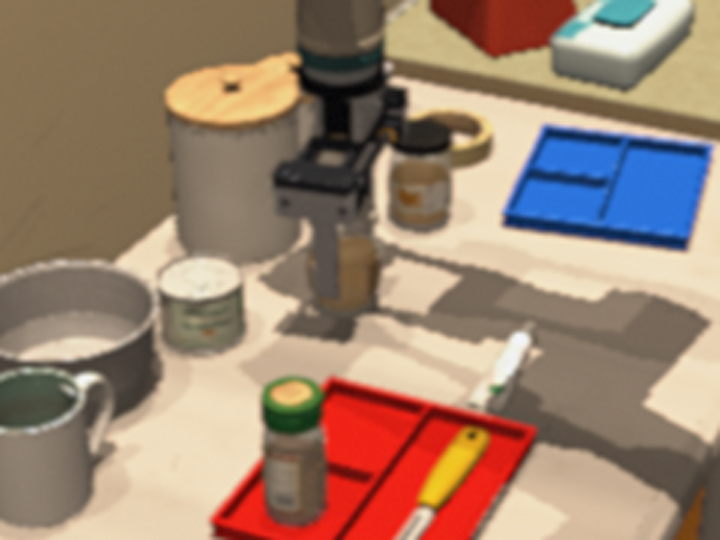

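Call:
arm_command:
  increments:
    - [0, 0, 0, 0, 1]
    - [0, 0, 0, 0, 1]
    - [0, 0, 0, 0, 1]
    - [0, 0, 0, 0, 1]
    - [0, 0, 0, 0, 1]
    - [0, 0, 0, 0, 1]
  grip_force: 35

```text
clock: 35.55
position: [0.6509, -0.0338, 0.0402]
ee_rot: [1.986, 2.365, -0.035]
wrist_force: [-0.8, -0.7, 0.2]
opening: 0.0628
```

Call:
arm_command:
  increments:
    - [0, 0, 0.2, 0, 1]
    - [0, 0, 0.4, 0, 1]
    - [0, 0, 0.4, 0, 1]
    - [0, 0, 0.3, 0, 1]
    - [0, 0, 0.1, 0, 1]
    - [0, 0, 0, 0, 1]

```text
clock: 36.3
position: [0.6503, -0.0335, 0.1003]
ee_rot: [1.986, 2.365, -0.035]
wrist_force: [0.6, 0.3, -2.3]
opening: 0.0631
```

```bash
python3 -c "
from h import *
go(.5486,.1455,.09)
s=imaging.grab_frame('scene');cv2.imwrite('pics/s13.png',cv2.resize(s[160:340,180:420],None,fx=3,fy=3,interpolation=2))"
```

```text
t 36.3 p [ 0.6503 -0.0335  0.1003] yaw 99.94 F [ 0.6  0.3 -2.3] op 0.0631 tilt [ 0.026 -0.052 -0.998]
units [-2.54  4.47 -0.26] spin None
```

View pics/s13.png

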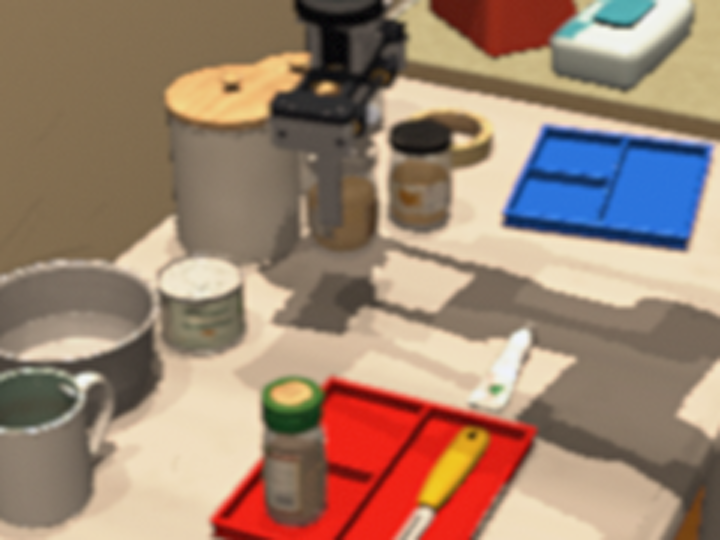

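Call:
arm_command:
  increments:
    - [-0.15, 0.25, 0, -0.3, 1]
    - [-0.2, 0.36, 0, -0.5, 1]
    - [-0.2, 0.36, 0, -0.5, 1]
    - [-0.22, 0.38, 0, -0.5, 1]
    - [-0.22, 0.38, 0, -0.5, 1]
    - [-0.22, 0.38, 0, -0.5, 1]
    - [-0.22, 0.38, 0, -0.5, 1]
    - [-0.22, 0.38, 0, -0.5, 1]
    - [-0.22, 0.38, 0, -0.5, 1]
    - [-0.22, 0.38, 0, -0.5, 1]
    - [-0.2, 0.3, 0, -0.3, 1]
    - [-0.1, 0.15, 0, 0, 1]

```text
clock: 37.85
position: [0.5464, 0.1338, 0.0918]
ee_rot: [2.488, 1.859, -0.069]
wrist_force: [0.0, 0.3, -1.9]
opening: 0.0631
```

Call:
arm_command:
  increments:
    - [0, 0, 0, 0, 1]
    - [0, 0, 0, 0, 1]

```text
clock: 38.1
position: [0.5463, 0.1336, 0.0914]
ee_rot: [2.486, 1.86, -0.07]
wrist_force: [-0.2, 0.5, -2.5]
opening: 0.0628
```

```bash
python3 -c "
from h import *
go(.5486,.1455,.045)
s=imaging.grab_frame('scene');cv2.imwrite('pics/s14.png',cv2.resize(s[200:380,180:420],None,fx=3,fy=3,interpolation=2))
s=imaging.grab_frame('top');cv2.imwrite('pics/t14.png',cv2.resize(s[140:340,130:370],None,fx=3,fy=3,interpolation=2))"
```

```text
t 38.1 p [0.5463 0.1336 0.0914] yaw 73.61 F [-0.2  0.5 -2.5] op 0.0628 tilt [-0.015 -0.055 -0.998]
units [ 0.06  0.3  -1.16] spin None
```

View pics/s14.png

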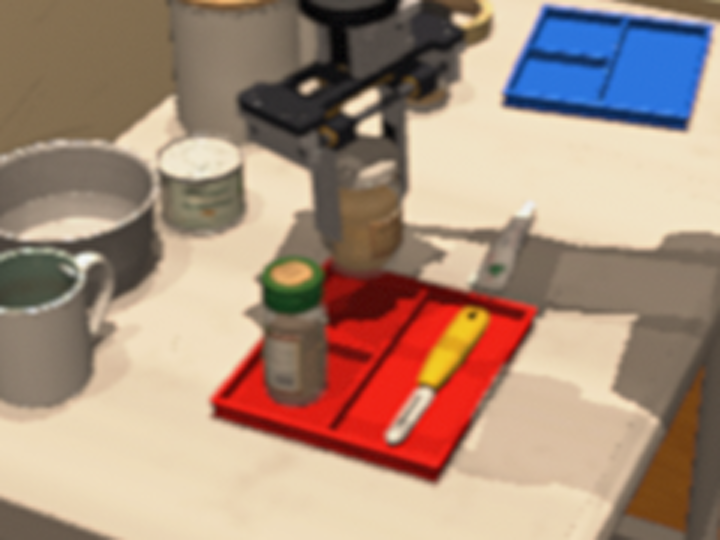

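View pics/t14.png

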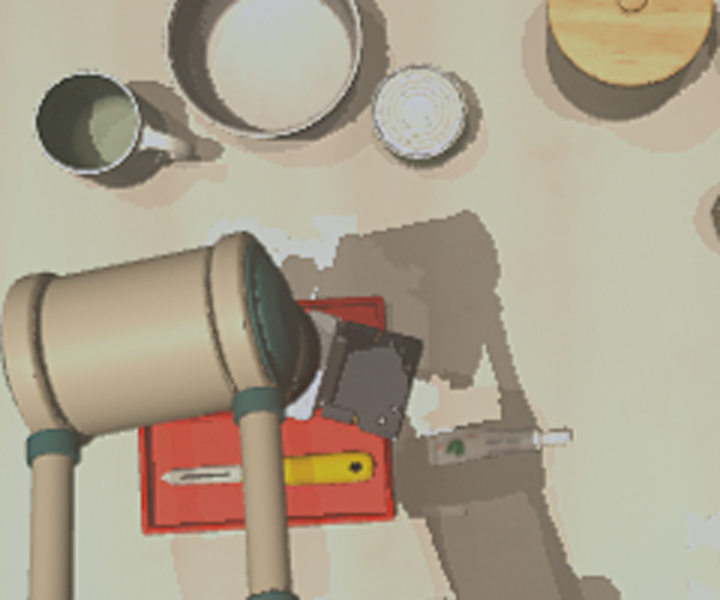

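Call:
arm_command:
  increments:
    - [0.05, 0.15, 0, 0, 1]
    - [0, 0.12, -0.1, 0, 1]
    - [0, 0, -0.3, 0, 1]
    - [0, 0, -0.3, 0, 1]
    - [0, 0, -0.25, 0, 1]
    - [0, 0, -0.1, 0, 1]
    - [0, 0, 0, 0, 1]

```text
clock: 39.08
position: [0.5481, 0.1443, 0.0453]
ee_rot: [2.488, 1.859, -0.073]
wrist_force: [0.0, 0.0, -2.3]
opening: 0.0631
```

```bash
python3 -c "
from h import *
go(.5486,.1445,.0445)"
```

```text
t 39.08 p [0.5481 0.1443 0.0453] yaw 73.54 F [ 0.   0.  -2.3] op 0.0631 tilt [-0.017 -0.056 -0.998]
units [ 0.01  0.01 -0.02] spin None
```

Call:
arm_command:
  increments:
    - [0, 0, -0.05, 0, 1]
    - [0, 0, -0.03, 0, 1]
    - [0, 0, 0, 0, 1]

```text
clock: 39.45
position: [0.5492, 0.1443, 0.0448]
ee_rot: [2.487, 1.858, -0.069]
wrist_force: [-0.3, 0.6, -2.4]
opening: 0.0634
```

```bash
python3 -c "
from h import *
go(.5486,.1445,.0445)
s=imaging.grab_frame('scene');cv2.imwrite('pics/s15.png',cv2.resize(s[200:380,180:420],None,fx=3,fy=3,interpolation=2))"
```

```text
t 39.45 p [0.5492 0.1443 0.0448] yaw 73.53 F [-0.3  0.6 -2.4] op 0.0634 tilt [-0.014 -0.055 -0.998]
units [-0.02  0.   -0.01] spin None
```

View pics/s15.png

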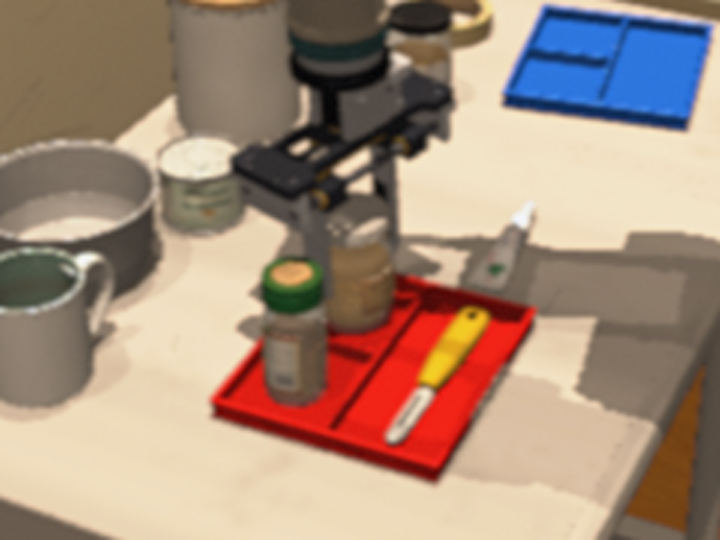

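Call:
arm_command:
  increments:
    - [0, 0, -0.1, 0, 1]
    - [0, 0, -0.06, 0, 1]
    - [0, 0, 0, 0, 1]

```text
clock: 39.88
position: [0.5503, 0.1443, 0.0448]
ee_rot: [2.484, 1.857, -0.063]
wrist_force: [-0.0, -0.4, -2.3]
opening: 0.0634
```

Call:
arm_command:
  increments:
    - [0, 0, -0.12, 0, 1]
    - [0, 0, -0.12, 0, 1]

```text
clock: 40.12
position: [0.5517, 0.1443, 0.0438]
ee_rot: [2.482, 1.856, -0.057]
wrist_force: [-11.1, -1.0, 36.3]
opening: 0.0629
```

```bash
python3 -c "
from h import *
go(.5486,.1445,.0445)
print(arm.get_obs()['moment'],arm.get_obs()['joint_vel'].round(3))"
```

```text
t 40.12 p [0.5517 0.1443 0.0438] yaw 73.56 F [-11.1  -1.   36.3] op 0.0629 tilt [-0.004 -0.056 -0.998]
units [-0.08  0.    0.02] spin None
[-0.16423625  1.73197818  0.12563828] [ 0.003 -0.003  0.007 -0.008 -0.021  0.003]
```

Call:
arm_command:
  increments:
    - [0, 0, 0.03, 0, 0.9]
    - [0, 0, 0, 0, -0.6]
    - [0, 0, 0, 0, -0.6]
    - [0, 0, 0, 0, -0.6]
    - [0, 0, 0, 0, -0.6]

```text
clock: 40.75
position: [0.5527, 0.1444, 0.0444]
ee_rot: [2.481, 1.855, -0.055]
wrist_force: [0.1, -0.2, 0.1]
opening: 0.0747
```

Call:
arm_command:
  increments:
    - [0, 0, 0.2, 0, -0.6]
    - [0, 0, 0.5, 0, -0.6]
    - [0, 0, 0.6, 0, -0.6]
    - [0, 0, 0.7, 0, -0.6]
    - [0, 0, 0.7, 0, -0.6]
    - [0, 0, 0.4, 0, -0.6]
    - [0, 0, 0, 0, -0.6]

```text
clock: 41.62
position: [0.5526, 0.1443, 0.1744]
ee_rot: [2.481, 1.855, -0.054]
wrist_force: [-0.5, -0.1, -0.1]
opening: 0.0751
```

```bash
python3 -c "
from h import *
go(.476,.001,.16,3)
s=imaging.grab_frame('scene');cv2.imwrite('pics/s16.png',cv2.resize(s[200:380,180:420],None,fx=3,fy=3,interpolation=2))"
```

```text
t 41.62 p [0.5526 0.1443 0.1744] yaw 73.56 F [-0.5 -0.1 -0.1] op 0.0751 tilt [-0.002 -0.056 -0.998]
units [-1.91 -3.58 -0.36] spin -14.11
```

View pics/s16.png

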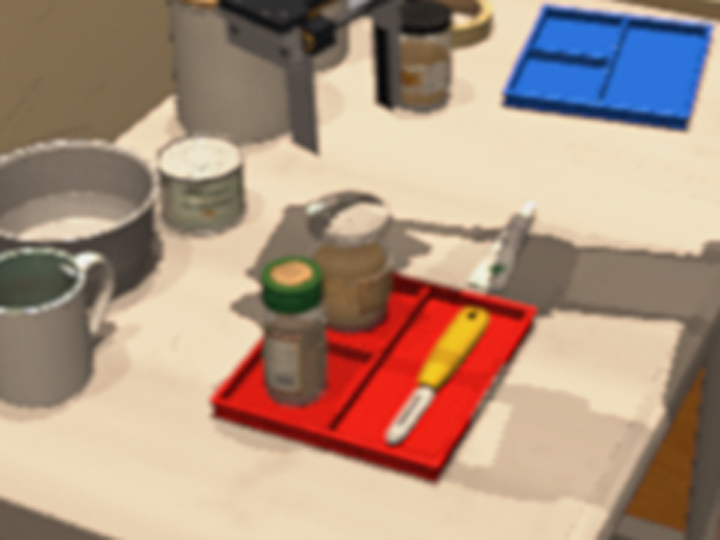

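Call:
arm_command:
  increments:
    - [-0.1, -0.2, 0, -0.8, -1]
    - [-0.15, -0.3, 0, -1, -1]
    - [-0.15, -0.3, 0, -1, -1]
    - [-0.15, -0.3, 0, -1, -1]
    - [-0.15, -0.3, 0, -1, -1]
    - [-0.15, -0.3, 0, -1, -1]
    - [-0.15, -0.3, 0, -1, -1]
    - [-0.15, -0.3, 0, -1, -1]
    - [-0.15, -0.3, 0, -1, -1]
    - [-0.15, -0.3, 0, -1, -1]
    - [-0.15, -0.2, 0, -1, -1]
    - [-0.1, -0.1, 0, -1, -1]

```text
clock: 43.18
position: [0.4729, 0.0125, 0.1602]
ee_rot: [3.114, 0.347, -0.115]
wrist_force: [-1.0, 0.5, 0.3]
opening: 0.0936
```

Call:
arm_command:
  increments:
    - [-0.1, -0.1, 0, -0.8, -1]
    - [0, 0, 0, -0.6, -1]
    - [0, 0, 0, 0, -1]
    - [0, 0, 0, 0, -1]

```text
clock: 43.68
position: [0.4657, 0.0082, 0.1567]
ee_rot: [-3.135, -0.15, 0.128]
wrist_force: [-1.0, 0.4, 0.2]
opening: 0.0936
```

```bash
python3 -c "
from h import *
go(.476,.001,.05,3)
s=imaging.grab_frame('top');cv2.imwrite('pics/t17.png',cv2.resize(s[140:340,130:370],None,fx=3,fy=3,interpolation=2))"
```

```text
t 43.67 p [0.4657 0.0082 0.1567] yaw 5.47 F [-1.   0.4  0.2] op 0.0936 tilt [-0.081 -0.004 -0.997]
units [ 0.26 -0.18 -2.67] spin -0.49
```

View pics/t17.png

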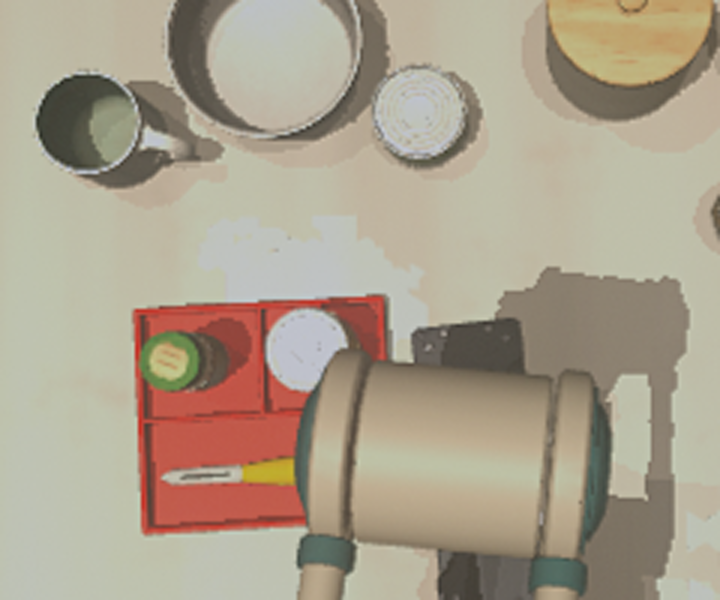

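Call:
arm_command:
  increments:
    - [0.15, -0.1, -0.3, -0.3, -1]
    - [0.15, -0.08, -0.4, -0.2, -1]
    - [0, 0, -0.5, 0, -1]
    - [0, 0, -0.5, 0, -1]
    - [0, 0, -0.4, 0, -1]
    - [0, 0, -0.2, 0, -1]
    - [0, 0, 0, 0, -1]

```text
clock: 44.6
position: [0.4786, -0.0002, 0.0559]
ee_rot: [-3.135, -0.073, 0.133]
wrist_force: [0.2, 0.5, -0.3]
opening: 0.094
```

```bash
python3 -c "
from h import *
go(.477,.002,.01,3)
s=imaging.grab_frame('scene');cv2.imwrite('pics/s18.png',cv2.resize(s[180:360,240:440],None,fx=4,fy=3.3,interpolation=2))"
```

```text
t 44.6 p [ 4.786e-01 -2.000e-04  5.590e-02] yaw 2.7 F [ 0.2  0.5 -0.3] op 0.094 tilt [-0.085  0.    -0.996]
units [-0.04  0.06 -1.15] spin 0.06
```

View pics/s18.png

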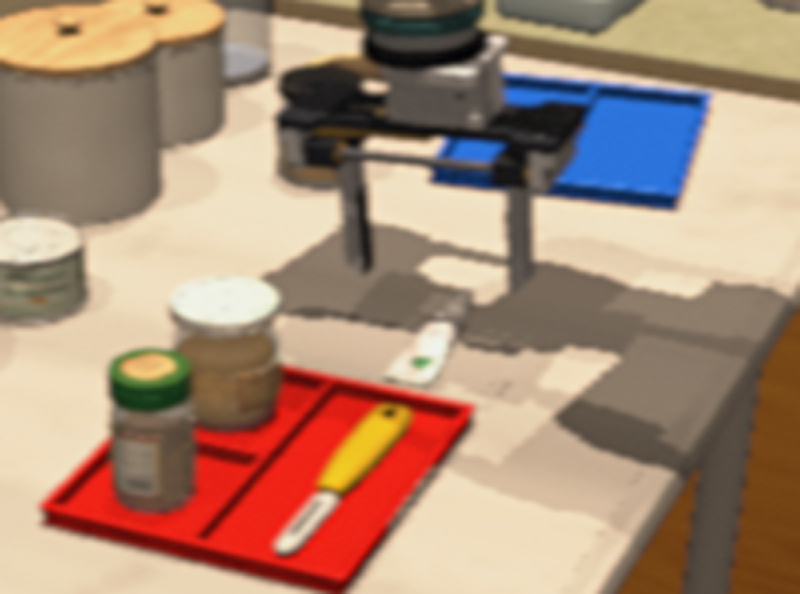

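Call:
arm_command:
  increments:
    - [-0.04, 0.05, -0.4, 0, -0.2]
    - [0, 0, -0.4, 0, -0.2]
    - [0, 0, -0.2, 0, -0.2]
    - [0, 0, -0.1, 0, -0.2]
    - [0, 0, 0, 0, -0.2]

```text
clock: 45.28
position: [0.4809, 0.0013, 0.0139]
ee_rot: [-3.137, -0.073, 0.12]
wrist_force: [-0.1, -0.6, 0.4]
opening: 0.0567
```

```bash
python3 -c "
from h import *
go(.477,.002,.008,3)"
```

```text
t 45.27 p [0.4809 0.0013 0.0139] yaw 2.67 F [-0.1 -0.6  0.4] op 0.0567 tilt [-0.076 -0.001 -0.997]
units [-0.1   0.02 -0.15] spin 0.07
```

Call:
arm_command:
  increments:
    - [-0.1, 0, -0.15, 0, -0.2]
    - [0, 0, -0.06, 0, 1]
    - [0, 0, 0, 0, 1]
    - [0, 0, 0, 0, 1]
    - [0, 0, 0, 0, 1]
    - [0, 0, 0, 0, 1]
    - [0, 0, 0, 0, 1]
  grip_force: 15

```text
clock: 46.15
position: [0.4775, 0.0012, 0.006]
ee_rot: [-3.138, -0.073, 0.116]
wrist_force: [0.4, 1.1, -0.4]
opening: 0.0217
```

```bash
python3 -c "
from h import *
go(.477,.002,.008,3)
s=imaging.grab_frame('scene');cv2.imwrite('pics/s19.png',cv2.resize(s[180:360,240:440],None,fx=4,fy=3.3,interpolation=2))"
```

```text
t 46.15 p [0.4775 0.0012 0.006 ] yaw 2.67 F [ 0.4  1.1 -0.4] op 0.0217 tilt [-0.074 -0.001 -0.997]
units [-0.01  0.02  0.05] spin 0.07
```

View pics/s19.png

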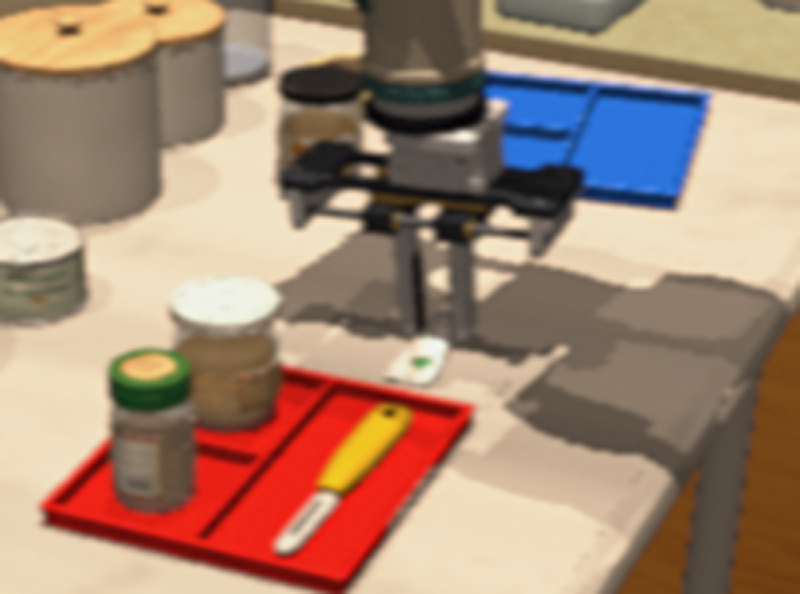

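Call:
arm_command:
  increments:
    - [0, 0, 0, 0, 1]
    - [0, 0, 0.2, 0, 1]
    - [0, 0, 0.4, 0, 1]
    - [0, 0, 0.5, 0, 1]
    - [0, 0, 0.5, 0, 1]
    - [0, 0, 0.4, 0, 1]
    - [0, 0, 0.1, 0, 1]
    - [0, 0, 0, 0, 1]

```text
clock: 47.2
position: [0.4773, 0.0012, 0.0947]
ee_rot: [-3.138, -0.073, 0.115]
wrist_force: [0.1, -1.3, -0.3]
opening: 0.022
```

```bash
python3 -c "
from h import *
go(.464,-.343,.08,10)
s=imaging.grab_frame('scene');cv2.imwrite('pics/s20.png',cv2.resize(s[180:360,240:440],None,fx=4,fy=3.3,interpolation=2))"
```

```text
t 47.2 p [0.4773 0.0012 0.0947] yaw 2.67 F [ 0.1 -1.3 -0.3] op 0.022 tilt [-0.073 -0.001 -0.997]
units [-0.33 -8.61 -0.37] spin 1.47
```

View pics/s20.png

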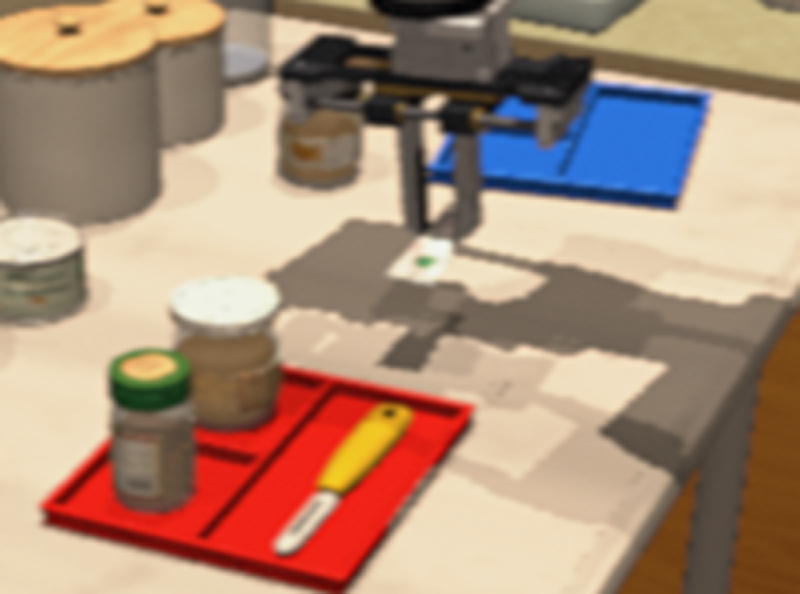

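Call:
arm_command:
  increments:
    - [0, -0.25, 0, 0, 1]
    - [0, -0.4, 0, 0.1, 1]
    - [0, -0.45, 0, 0.1, 1]
    - [0, -0.45, 0, 0.1, 1]
    - [0, -0.45, 0, 0.1, 1]
    - [0, -0.45, 0, 0.1, 1]
    - [0, -0.45, 0, 0.1, 1]
    - [0, -0.45, 0, 0.1, 1]
    - [0, -0.45, 0, 0.1, 1]
    - [0, -0.45, 0, 0.1, 1]
    - [0, -0.45, 0, 0.1, 1]
    - [0, -0.45, 0, 0.1, 1]

```text
clock: 48.75
position: [0.4703, -0.216, 0.0861]
ee_rot: [-3.13, -0.229, 0.142]
wrist_force: [0.6, -0.6, 0.1]
opening: 0.022
```

```bash
python3 -c "
from h import *
go(.464,-.343,.08,10)"
```

```text
t 48.75 p [ 0.4703 -0.216   0.0861] yaw 8.38 F [ 0.6 -0.6  0.1] op 0.022 tilt [-0.09  -0.006 -0.996]
units [-0.16 -3.18 -0.15] spin 0.32
```

Call:
arm_command:
  increments:
    - [0, -0.4, 0, 0.1, 1]
    - [0, -0.4, 0, 0.1, 1]
    - [0, -0.4, 0, 0.1, 1]
    - [0, -0.4, 0, 0, 1]
    - [0, -0.4, 0, 0, 1]
    - [0, -0.4, 0, 0, 1]
    - [0, -0.35, 0, 0, 1]
    - [0, -0.2, 0, 0, 1]
    - [0, 0, 0, 0, 1]
    - [0, 0, 0, 0, 1]

```text
clock: 50.0
position: [0.4691, -0.3427, 0.0845]
ee_rot: [-3.125, -0.269, 0.145]
wrist_force: [0.3, -0.6, -0.4]
opening: 0.0218
```

```bash
python3 -c "
from h import *
go(.464,-.343,.02,10)
s=imaging.grab_frame('scene');cv2.imwrite('pics/s21.png',cv2.resize(s[160:300,280:440],None,fx=4.5,fy=4.2,interpolation=2))
s=imaging.grab_frame('top');cv2.imwrite('pics/t21.png',cv2.resize(s[160:340,310:510],None,fx=3.3,fy=3.3,interpolation=2))"
```

```text
t 50.0 p [ 0.4691 -0.3427  0.0845] yaw 9.87 F [ 0.3 -0.6 -0.4] op 0.0218 tilt [-0.092 -0.006 -0.996]
units [-0.13 -0.01 -1.61] spin 0.03
```

View pics/s21.png

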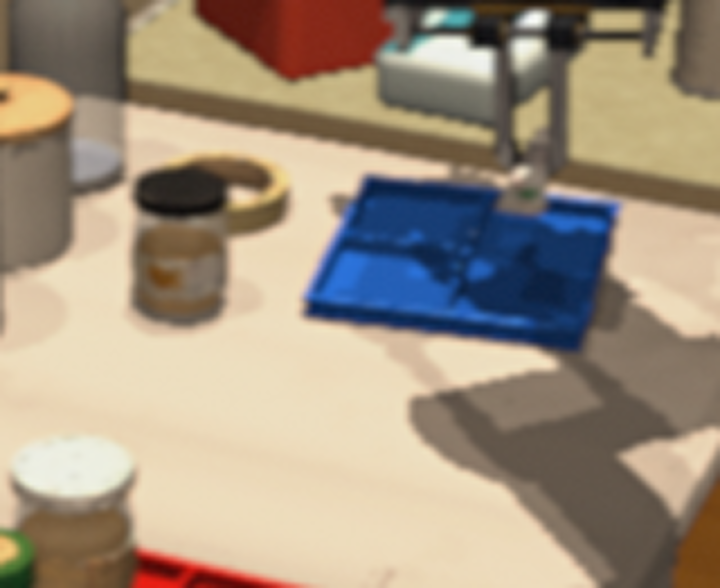

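View pics/t21.png

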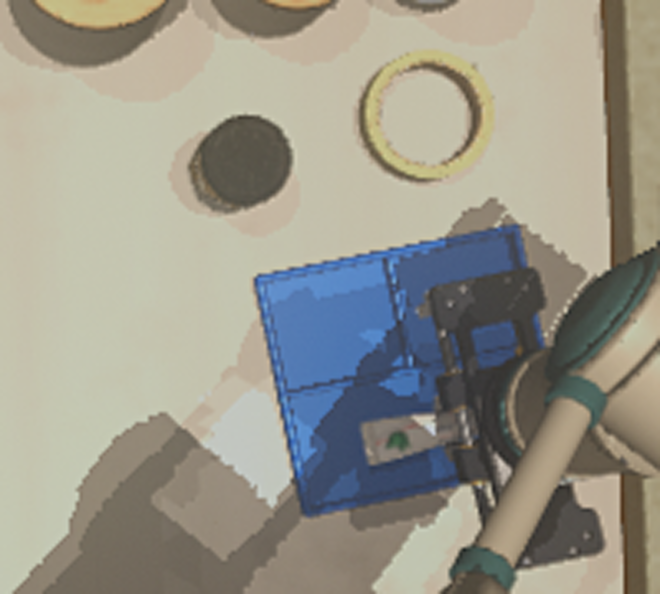

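Call:
arm_command:
  increments:
    - [-0.1, 0, -0.2, 0, 1]
    - [0, 0, -0.4, 0, 1]
    - [0, 0, -0.4, 0, 1]
    - [0, 0, -0.4, 0, 1]
    - [0, 0, -0.2, 0, 1]
    - [0, 0, 0, 0, 1]

```text
clock: 50.85
position: [0.4638, -0.3407, 0.0146]
ee_rot: [-3.122, -0.272, 0.149]
wrist_force: [0.6, 0.9, -0.2]
opening: 0.0218
```

```bash
python3 -c "
from h import *
go(.464,-.343,.011,10)
s=imaging.grab_frame('scene');cv2.imwrite('pics/s22.png',cv2.resize(s[160:300,280:440],None,fx=4.5,fy=4.2,interpolation=2))"
```

```text
t 50.85 p [ 0.4638 -0.3407  0.0146] yaw 9.97 F [ 0.6  0.9 -0.2] op 0.0218 tilt [-0.095 -0.004 -0.996]
units [ 0.   -0.06 -0.09] spin 0.01
```

View pics/s22.png

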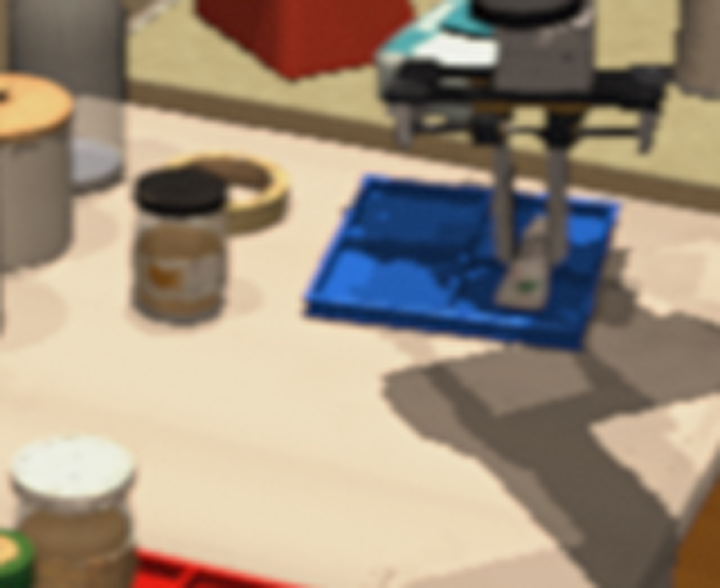

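Call:
arm_command:
  increments:
    - [0, 0, -0.1, 0, 1]
    - [0, 0, 0, 0, 0.2]
    - [0, 0, 0, 0, 0.2]
    - [0, 0, 0, 0, 0.2]
    - [0, 0, 0, 0, 0.2]
    - [0, 0, 0, 0, 0.2]
    - [0, 0, 0, 0, 0.2]

```text
clock: 51.78
position: [0.4653, -0.342, 0.0128]
ee_rot: [-3.126, -0.272, 0.143]
wrist_force: [-0.3, 0.4, -0.3]
opening: 0.0376
```

Call:
arm_command:
  increments:
    - [0, 0, 0.2, 0, 0.2]
    - [0, 0, 0.5, 0, 0.2]
    - [0, 0, 0.8, 0, 0.2]
    - [0, 0, 0.8, 0, 0.2]
    - [0, 0, 0.8, 0, -1]
    - [0, 0, 0.6, 0, -1]
    - [0, 0, 0, 0, -1]

```text
clock: 52.65
position: [0.4649, -0.3416, 0.168]
ee_rot: [3.126, 0.272, -0.141]
wrist_force: [0.1, 0.7, -0.3]
opening: 0.0644
```

```bash
python3 -c "
from h import *
go(.656,-.205,.16,-95)
s=imaging.grab_frame('scene');cv2.imwrite('pics/s23.png',cv2.resize(s[160:300,280:440],None,fx=4.5,fy=4.2,interpolation=2))"
```

```text
t 52.65 p [ 0.4649 -0.3416  0.168 ] yaw 9.96 F [ 0.1  0.7 -0.3] op 0.0644 tilt [-0.09  -0.009 -0.996]
units [ 4.78  3.41 -0.2 ] spin -20.99
```

View pics/s23.png

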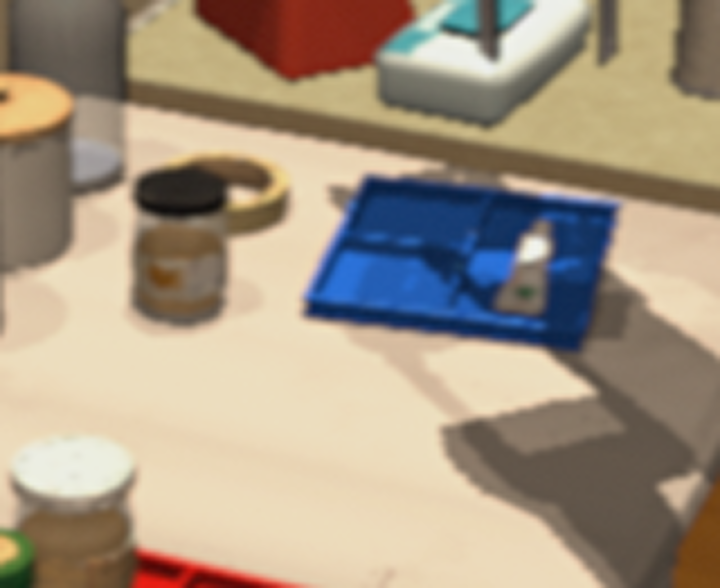

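Call:
arm_command:
  increments:
    - [0, 0, 0.05, -1, -1]
    - [0, 0, 0.05, -1, -1]
    - [0, 0, 0.05, -1, -1]
    - [0, 0, 0.05, -1, -1]
    - [0, 0, 0, -1, -1]
    - [0, 0, 0, -1, -1]
    - [0, 0, 0, -1, -1]
    - [0, 0, 0, -1, -1]
    - [0, 0, 0, -1, -1]
    - [0, 0, 0, -1, -1]
    - [0, 0, 0, -1, -1]
    - [0, 0, 0, -1, -1]

```text
clock: 54.2
position: [0.4553, -0.3326, 0.1548]
ee_rot: [-2.754, 1.345, 0.159]
wrist_force: [-0.0, -0.0, 0.1]
opening: 0.0939
```

Call:
arm_command:
  increments:
    - [0, 0, 0, -1, -1]
    - [0, 0, 0, -1, -1]
    - [0, 0, 0, -1, -1]
    - [0, 0, 0, -1, -1]
    - [0, 0, 0, -1, -1]
    - [0, 0, 0, -1, -1]
    - [0, 0, 0, -1, -1]
    - [0, 0, 0, -1, -1]
    - [0, 0, 0, -1, -1]
    - [0, 0, 0, -1, -1]
    - [0, 0, 0, -1, -1]
    - [0, 0, 0, -1, -1]

```text
clock: 55.7
position: [0.4457, -0.3233, 0.134]
ee_rot: [-1.634, 2.531, 0.132]
wrist_force: [0.1, 0.1, 0.3]
opening: 0.094
```

```bash
python3 -c "
from h import *
go(.656,-.205,.16,-144)"
```

```text
t 55.7 p [ 0.4457 -0.3233  0.134 ] yaw -114.33 F [0.1 0.1 0.3] op 0.094 tilt [ 0.059  0.141 -0.988]
units [5.26 2.96 0.65] spin -5.93
```

Call:
arm_command:
  increments:
    - [0, 0, 0.1, -0.4, -1]
    - [0, 0, 0.1, -0.4, -1]
    - [0, 0, 0.1, -0.4, -1]
    - [0, 0, 0.1, -0.4, -1]
    - [0, 0, 0.1, -0.4, -1]
    - [0, 0, 0.1, -0.4, -1]
    - [0, 0, 0.1, -0.4, -1]
    - [0, 0, 0.1, -0.4, -1]

```text
clock: 56.7
position: [0.4445, -0.3221, 0.1659]
ee_rot: [-1.239, 2.734, 0.109]
wrist_force: [0.8, -0.0, 0.4]
opening: 0.0939
```

```bash
python3 -c "
from h import *
go(.656,-.205,.16,-144)"
```

```text
t 56.7 p [ 0.4445 -0.3221  0.1659] yaw -131.28 F [ 0.8 -0.   0.4] op 0.0939 tilt [ 0.095  0.122 -0.988]
units [ 5.29  2.93 -0.15] spin -2.54
```

Call:
arm_command:
  increments:
    - [0.3, 0.17, 0.1, -0.5, -1]
    - [0.4, 0.25, 0.1, -0.5, -1]
    - [0.4, 0.25, 0.1, -0.5, -1]
    - [0.4, 0.25, 0.1, -0.5, -1]
    - [0.4, 0.25, 0.1, -0.5, -1]
    - [0.4, 0.25, 0.1, -0.5, -1]

```text
clock: 57.45
position: [0.5381, -0.2645, 0.1919]
ee_rot: [-0.842, 2.873, 0.078]
wrist_force: [0.5, 1.1, 0.3]
opening: 0.0939
```

```bash
python3 -c "
from h import *
go(.656,-.205,.16,-144)"
```

```text
t 57.45 p [ 0.5381 -0.2645  0.1919] yaw -147.39 F [0.5 1.1 0.3] op 0.0939 tilt [ 0.125  0.091 -0.988]
units [ 2.95  1.49 -0.8 ] spin 0.68
```

Call:
arm_command:
  increments:
    - [0, 0, 0, -1, -1]
    - [0, 0, 0, -1, -1]
    - [0, 0, 0, -1, -1]
    - [0, 0, 0, -1, -1]
    - [0, 0, 0, -1, -1]
    - [0, 0, 0, 1, -1]
    - [0, 0, 0, 1, -1]
    - [0, 0, 0, 1, -1]
    - [0, 0, 0, -1, -1]
    - [0, 0, 0, -1, -1]
    - [0, 0, 0, -1, -1]

```text
clock: 58.82
position: [0.5391, -0.2629, 0.1938]
ee_rot: [-0.16, 2.981, 0.028]
wrist_force: [-0.3, -0.1, 0.2]
opening: 0.0943
```

```bash
python3 -c "
from h import *
go(.656,-.205,.16,-144);print(arm.get_obs()['joint_positions'].round(3))"
```

```text
t 58.83 p [ 0.5391 -0.2629  0.1938] yaw -173.89 F [-0.3 -0.1  0.2] op 0.0943 tilt [ 0.154  0.027 -0.988]
units [ 2.92  1.45 -0.85] spin 5.98
[-0.645  0.25   1.583  0.123  1.203  2.351]
```

Call:
arm_command:
  increments:
    - [0.2, 0.6, 0, 0, -1]
    - [0.1, 0.6, 0, 0, -1]
    - [0.1, 0.6, 0, 0, -1]
    - [0.1, 0.6, 0, 0, -1]
    - [0.1, 0.6, 0, 0, -1]
    - [0.1, 0.6, 0, 0, -1]
    - [0, 0.6, 0, 0, -1]
    - [0, 0.6, 0, 0, -1]
    - [0, 0.6, 0, 0, -1]
    - [0, 0.6, 0, 0, -1]
    - [0, 0.6, 0, 0, -1]
    - [0, 0.6, 0, 0, -1]

```text
clock: 60.32
position: [0.5551, -0.0047, 0.1889]
ee_rot: [-0.227, 2.945, 0.12]
wrist_force: [-0.1, 0.4, -0.8]
opening: 0.094
```

```bash
python3 -c "
from h import *
go(.656,-.205,.16,-144);print(arm.get_obs()['joint_positions'].round(3))"
```

```text
t 60.33 p [ 0.5551 -0.0047  0.1889] yaw -171.55 F [-0.1  0.4 -0.8] op 0.094 tilt [ 0.178  0.094 -0.98 ]
units [ 2.52 -5.01 -0.72] spin 5.51
[-0.228  0.16   1.723  0.148  1.109  2.704]
```

Call:
arm_command:
  increments:
    - [0, -0.6, 0, 0, -1]
    - [0, -0.6, 0, 0, -1]
    - [0, -0.6, 0, 0, -1]
    - [0, -0.6, 0, 0, -1]
    - [0, -0.6, 0, 0, -1]
    - [0, -0.6, 0, 0, -1]
    - [0, -0.6, 0, 0, -1]
    - [0, -0.6, 0, 0, -1]
    - [0, -0.6, 0, 0, -1]
    - [0, -0.6, 0, 0, -1]

```text
clock: 61.58
position: [0.5542, -0.2451, 0.1878]
ee_rot: [-0.236, 2.942, 0.128]
wrist_force: [-0.8, 0.4, -0.2]
opening: 0.0939
```

```bash
python3 -c "
from h import *
go(.656,-.205,.16,-144);print(arm.get_obs()['joint_positions'].round(3))"
```

```text
t 61.58 p [ 0.5542 -0.2451  0.1878] yaw -171.24 F [-0.8  0.4 -0.2] op 0.0939 tilt [ 0.179  0.1   -0.979]
units [ 2.55  1.   -0.69] spin 5.45
[-0.655  0.272  1.577  0.202  1.217  2.264]
```

Call:
arm_command:
  increments:
    - [0, 0, 0, 0.5, -1]
    - [0, 0.1, 0, 0.7, -1]
    - [-0.1, 0.2, 0, 0.7, -1]
    - [-0.1, 0.3, 0, 0.7, -1]
    - [-0.1, 0.4, 0, 0.7, -1]
    - [-0.15, 0.4, 0, 0.7, -1]
    - [-0.15, 0.4, 0, 0.7, -1]
    - [-0.15, 0.4, 0, 0.7, -1]
    - [-0.15, 0.4, 0, 0.7, -1]
    - [-0.15, 0.4, 0, 0.7, -1]
    - [-0.15, 0.4, 0, 0.7, -1]
    - [-0.1, 0.3, 0, 0.5, -1]

```text
clock: 63.08
position: [0.5023, -0.0986, 0.1862]
ee_rot: [-1.268, 2.703, 0.221]
wrist_force: [1.0, -0.1, 0.3]
opening: 0.0939
```

```bash
python3 -c "
from h import *
go(.50,-.08,.03);print(arm.get_obs()['joint_positions'].round(3))"
```

```text
t 63.08 p [ 0.5023 -0.0986  0.1862] yaw -130.13 F [ 1.  -0.1  0.3] op 0.0939 tilt [ 0.071  0.195 -0.978]
units [-0.06  0.46 -3.9 ] spin None
[-0.49   0.19   1.694  0.215  1.294  1.711]
```

Call:
arm_command:
  increments:
    - [0, 0, -0.4, 0, -1]
    - [0, 0, -0.6, 0, -1]
    - [0, 0, -0.6, 0, -1]
    - [0, 0, -0.6, 0, -1]
    - [0, 0, -0.6, 0, -1]
    - [0, 0, -0.6, 0, -1]
    - [0, 0, -0.4, 0, -1]
    - [0, 0, -0.2, 0, -1]
    - [0, 0, 0, 0, -1]

```text
clock: 64.2
position: [0.5008, -0.1016, 0.0138]
ee_rot: [-1.262, 2.71, 0.221]
wrist_force: [-0.4, 0.8, 1.1]
opening: 0.0937
```

```bash
python3 -c "
from h import *
go(.50,-.08,.012)"
```

```text
t 64.2 p [ 0.5008 -0.1016  0.0138] yaw -130.45 F [-0.4  0.8  1.1] op 0.0937 tilt [ 0.068  0.193 -0.979]
units [-0.02  0.54 -0.04] spin None
```

Call:
arm_command:
  increments:
    - [0, 0, -0.1, 0, -1]
    - [0, 0, -0.06, 0, -1]

```text
clock: 64.45
position: [0.5017, -0.1021, 0.0094]
ee_rot: [-1.262, 2.709, 0.219]
wrist_force: [-6.1, 0.6, 24.6]
opening: 0.094
```

```bash
python3 -c "
from h import *
go(.50,-.08,.012)"
```

```text
t 64.45 p [ 0.5017 -0.1021  0.0094] yaw -130.42 F [-6.1  0.6 24.6] op 0.094 tilt [ 0.07   0.192 -0.979]
units [-0.04  0.55  0.07] spin None
```

Call:
arm_command:
  increments:
    - [0, 0, -0.06, 0, -1]
    - [0, 0, -0.06, 0, -1]
    - [0, 0, -0.06, 0, -1]
    - [0, 0, -0.06, 0, -1]

```text
clock: 64.95
position: [0.5015, -0.102, 0.0096]
ee_rot: [-1.266, 2.704, 0.215]
wrist_force: [-5.0, 0.5, 16.2]
opening: 0.0937
```

```bash
python3 -c "
from h import *
go(.50,-.08,.012)"
```

```text
t 64.95 p [ 0.5015 -0.102   0.0096] yaw -130.22 F [-5.   0.5 16.2] op 0.0937 tilt [ 0.073  0.192 -0.979]
units [-0.04  0.55  0.06] spin None
```

Call:
arm_command:
  increments:
    - [0, 0, 0.3, 0, -1]
    - [0, 0, 0.6, 0.3, -1]
    - [0, 0, 0.8, 0.8, -1]
    - [0, 0, 0.8, 0.8, -1]
    - [0, 0, 0.8, 0.8, -1]
    - [0, 0, 0.8, 0.8, -1]
    - [0, 0, 0.8, 0.8, -1]
    - [0, 0, 0.8, 0.8, -1]
    - [0, 0, 0.8, 0.8, -1]
    - [0, 0, 0.8, 0.8, -1]
    - [0, 0, 0.8, 0.8, -1]
    - [0, 0, 0.8, 0.8, -1]

```text
clock: 66.45
position: [0.5013, -0.1021, 0.3843]
ee_rot: [-2.204, 2.091, 0.267]
wrist_force: [0.9, 0.1, -0.3]
opening: 0.094
```

```bash
python3 -c "
from h import *
go(.50,-.08,.5);print(arm.get_obs()['joint_positions'].round(3))"
```

```text
t 66.45 p [ 0.5013 -0.1021  0.3843] yaw -87.29 F [ 0.9  0.1 -0.3] op 0.094 tilt [-0.063  0.186 -0.98 ]
units [-0.03  0.55  2.89] spin None
[-0.446  0.199  1.199  0.148  1.88   1.107]
```

Call:
arm_command:
  increments:
    - [0, 0, 0.8, 0.8, -1]
    - [0, 0, 0.8, 0.8, -1]
    - [0, 0, 0.8, 0.8, -1]
    - [0, 0, 0.8, 0.8, -1]
    - [0, 0, 0.8, 0.8, -1]
    - [0, 0, 0.8, 0.8, -1]
    - [0, 0, 0.6, 0.8, -1]
    - [0, 0, 0.4, 0.8, -1]

```text
clock: 67.45
position: [0.4948, -0.0995, 0.6253]
ee_rot: [-2.75, 1.399, 0.276]
wrist_force: [8.9, -3.7, 2.0]
opening: 0.0941
```

```bash
python3 -c "
from h import *
go(.50,-.08,.5);print(arm.get_obs()['joint_positions'].round(3))"
```

```text
t 67.45 p [ 0.4948 -0.0995  0.6253] yaw -54.15 F [ 8.9 -3.7  2. ] op 0.0941 tilt [-0.138  0.12  -0.983]
units [ 0.13  0.49 -3.13] spin None
[-0.383  0.428  0.22   0.129  2.664  0.668]
```

Call:
arm_command:
  increments:
    - [0, 0, 0.5, 0.5, -1]
    - [0, 0, 0.5, 0.5, -1]
    - [0, 0, 0.5, 0.5, -1]
    - [0, 0, 0.5, 0.5, -1]

```text
clock: 67.95
position: [0.4608, -0.0904, 0.6488]
ee_rot: [-2.873, 1.151, 0.242]
wrist_force: [0.5, 0.1, -1.3]
opening: 0.0936
```

```bash
python3 -c "
from h import *
go(.50,-.08,.5);print(arm.get_obs()['joint_positions'].round(4))"
```

```text
t 67.95 p [ 0.4608 -0.0904  0.6488] yaw -43.75 F [ 0.5  0.1 -1.3] op 0.0936 tilt [-0.131  0.092 -0.987]
units [ 0.98  0.26 -3.72] spin None
[-0.3741  0.3815  0.2205  0.0878  2.6943  0.4639]
```

Call:
arm_command:
  increments:
    - [0.7, -0.2, 0.5, 0.3, -1]
    - [0.7, -0.2, 0.5, 0.3, -1]
    - [0.7, -0.2, 0.5, 0.3, -1]
    - [0.7, -0.2, 0.5, 0.3, -1]

```text
clock: 68.45
position: [0.5148, -0.1081, 0.6242]
ee_rot: [-2.932, 0.994, 0.153]
wrist_force: [0.2, -0.4, 0.3]
opening: 0.0942
```

```bash
python3 -c "
from h import *
go(.50,-.08,.5);print(arm.get_obs()['joint_positions'].round(4))"
```

```text
t 68.45 p [ 0.5148 -0.1081  0.6242] yaw -37.42 F [ 0.2 -0.4  0.3] op 0.0942 tilt [-0.08   0.071 -0.994]
units [-0.37  0.7  -3.1 ] spin None
[-0.3674  0.4214  0.2214  0.0727  2.5978  0.3465]
```

Call:
arm_command:
  increments:
    - [0.7, -0.2, 0.5, 0.8, -1]
    - [0.7, -0.2, 0.5, 0.8, -1]
    - [0.7, -0.2, 0.5, 0.8, -1]
    - [0.4, -0.1, 0.3, 0.8, -1]

```text
clock: 68.95
position: [0.5625, -0.1241, 0.6006]
ee_rot: [-3.055, 0.562, 0.075]
wrist_force: [-0.3, 0.8, 0.0]
opening: 0.0939
```

```bash
python3 -c "
from h import *
go(.656,-.205,.16);print(arm.get_obs()['joint_positions'].round(4))"
```

```text
t 68.95 p [ 0.5625 -0.1241  0.6006] yaw -20.8 F [-0.3  0.8  0. ] op 0.0939 tilt [-0.041  0.043 -0.998]
units [  2.34  -2.02 -11.01] spin None
[-0.3556  0.4595  0.2219  0.0442  2.5134  0.0431]
```

Call:
arm_command:
  increments:
    - [0, 0, 0, 0.8, -1]
    - [0, 0, 0, 0.8, -1]
    - [0, 0, 0, 0.8, -1]
    - [0, 0, 0, 0.8, -1]
    - [0.6, -0.2, 0.45, 0.8, -1]
    - [0.6, -0.2, 0.45, 0.5, -1]
    - [0.3, -0.1, 0.2, 0, -1]

```text
clock: 69.82
position: [0.5931, -0.1382, 0.5837]
ee_rot: [-3.124, -0.074, 0.032]
wrist_force: [0.1, 0.9, 1.1]
opening: 0.0938
```

```bash
python3 -c "
from h import *
go(.656,-.205,.16);print(arm.get_obs()['joint_positions'].round(4))"
```

```text
t 69.83 p [ 0.5931 -0.1382  0.5837] yaw 2.71 F [0.1 0.9 1.1] op 0.0938 tilt [-0.021  0.016 -1.   ]
units [  1.57  -1.67 -10.59] spin None
[-0.3486  0.4868  0.2216  0.0133  2.4581 -0.3854]
```

Call:
arm_command:
  increments:
    - [0, 0, -0.4, 0.3, -1]
    - [0, -0.1, -0.6, 0.5, -1]
    - [0, -0.1, -0.6, 0.5, -1]
    - [0.05, -0.1, -0.6, 0.5, -1]
    - [0.05, -0.1, -0.6, 0.5, -1]
    - [0.05, -0.1, -0.6, 0.5, -1]
    - [0.1, -0.1, -0.6, 0.5, -1]
    - [0.1, -0.1, -0.6, 0.5, -1]
    - [0.1, -0.1, -0.6, 0.5, -1]
    - [0.1, -0.1, -0.6, 0.5, -1]
    - [0.1, -0.1, -0.6, 0.5, -1]
    - [0.1, -0.1, -0.6, 0.5, -1]

```text
clock: 71.32
position: [0.6279, -0.1852, 0.2893]
ee_rot: [-3.005, -0.872, 0.037]
wrist_force: [0.8, 0.1, -1.0]
opening: 0.0942
```

```bash
python3 -c "
from h import *
go(.656,-.205,.16,60);print(arm.get_obs()['joint_positions'].round(4))"
```

```text
t 71.33 p [ 0.6279 -0.1852  0.2893] yaw 32.37 F [ 0.8  0.1 -1. ] op 0.0942 tilt [-0.026  0.006 -1.   ]
units [ 0.7  -0.49 -3.23] spin 5.53
[-0.3903  0.3873  1.1361 -0.0047  1.6444 -0.9555]
```

Call:
arm_command:
  increments:
    - [0.1, -0.07, -0.4, 0.6, -1]
    - [0.1, -0.07, -0.4, 0.6, -1]
    - [0.1, -0.07, -0.4, 0.6, -1]
    - [0.1, -0.07, -0.4, 0.6, -1]
    - [0.1, -0.07, -0.4, 0.6, -1]
    - [0.1, -0.07, -0.4, 0.6, -1]
    - [0.1, -0.07, -0.4, 0.6, -1]
    - [0, 0, -0.2, 0.6, -1]
    - [0, 0, 0, 0, -1]

```text
clock: 72.45
position: [0.6564, -0.2058, 0.1563]
ee_rot: [-2.749, -1.489, 0.052]
wrist_force: [-0.3, -0.7, 0.4]
opening: 0.094
```

```bash
python3 -c "
from h import *
go(.656,-.205,.04,60)
s=imaging.grab_frame('scene');cv2.imwrite('pics/s30.png',cv2.resize(s[140:320,220:460],None,fx=3,fy=3,interpolation=2))"
```

```text
t 72.45 p [ 0.6564 -0.2058  0.1563] yaw 56.9 F [-0.3 -0.7  0.4] op 0.094 tilt [-0.036 -0.003 -0.999]
units [-0.01  0.02 -2.91] spin 0.62
```

View pics/s30.png

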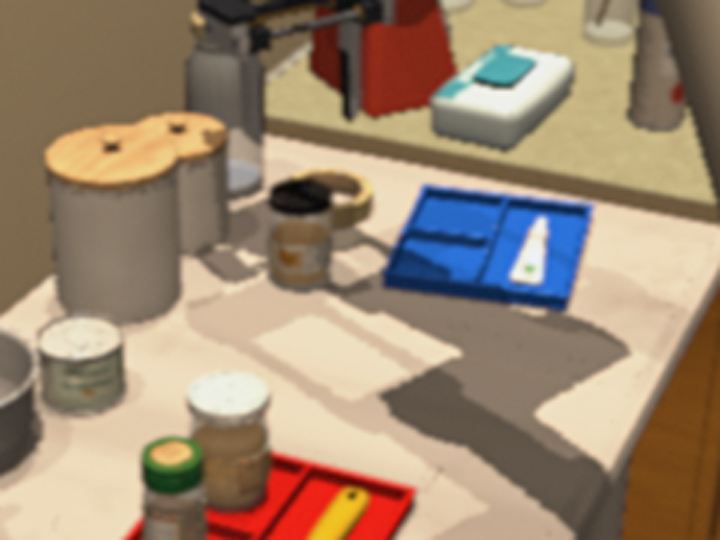

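Call:
arm_command:
  increments:
    - [0, 0, -0.3, 0.2, -1]
    - [0, 0, -0.4, 0, -1]
    - [0, 0, -0.4, 0, -1]
    - [0, 0, -0.4, 0, -1]
    - [0, 0, -0.4, 0, -1]
    - [0, 0, -0.4, 0, -1]
    - [0, 0, -0.3, 0, -1]
    - [0, 0, -0.1, 0, -1]
    - [0, 0, 0, 0, -1]

```text
clock: 73.62
position: [0.6563, -0.2058, 0.0408]
ee_rot: [-2.737, -1.512, 0.051]
wrist_force: [-0.6, -0.4, 1.0]
opening: 0.0937
```

Call:
arm_command:
  increments:
    - [0, 0, 0, 0, 1]
    - [0, 0, 0, 0, 1]
    - [0, 0, 0, 0, 1]
    - [0, 0, 0, 0, 1]
    - [0, 0, 0, 0, 1]
    - [0, 0, 0, 0, 1]
  grip_force: 35

```text
clock: 74.38
position: [0.6576, -0.2061, 0.0427]
ee_rot: [-2.739, -1.514, 0.048]
wrist_force: [-0.2, -0.1, 0.1]
opening: 0.0625
```

Call:
arm_command:
  increments:
    - [0, 0, 0.2, 0, 1]
    - [0, 0, 0.4, 0, 1]
    - [0, 0, 0.4, 0, 1]
    - [0, 0, 0.3, 0, 1]
    - [0, 0, 0.1, 0, 1]
    - [0, 0, 0, 0, 1]

```text
clock: 75.12
position: [0.6571, -0.2061, 0.1029]
ee_rot: [-2.739, -1.514, 0.048]
wrist_force: [-1.0, 0.6, -3.3]
opening: 0.0623
```

```bash
python3 -c "
from h import *
go(.5423,-.2795,.09,60)
s=imaging.grab_frame('scene');cv2.imwrite('pics/s31.png',cv2.resize(s[140:320,220:460],None,fx=3,fy=3,interpolation=2))"
```

```text
t 75.12 p [ 0.6571 -0.2061  0.1029] yaw 57.86 F [-1.   0.6 -3.3] op 0.0623 tilt [-0.032 -0.005 -0.999]
units [-2.87 -1.83 -0.32] spin 0.43
```

View pics/s31.png

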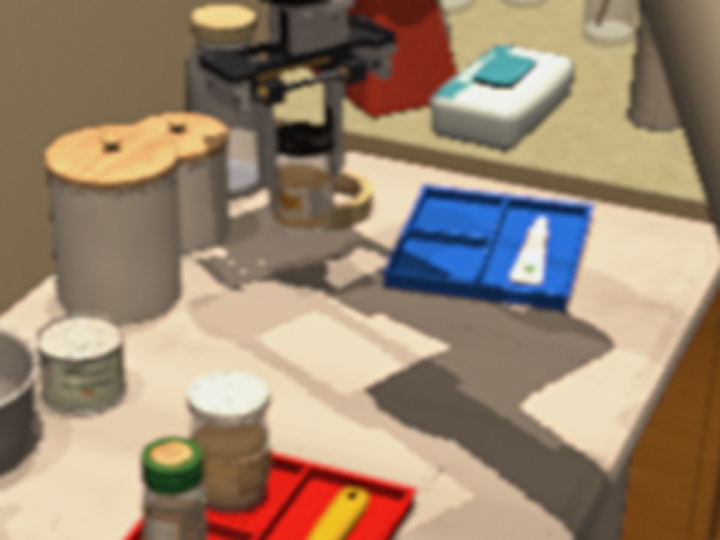

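Call:
arm_command:
  increments:
    - [-0.2, -0.12, 0, 0, 1]
    - [-0.3, -0.2, 0, 0, 1]
    - [-0.35, -0.22, 0, 0, 1]
    - [-0.35, -0.22, 0, 0, 1]
    - [-0.35, -0.22, 0, 0, 1]
    - [-0.35, -0.22, 0, 0, 1]
    - [-0.35, -0.22, 0, 0, 1]
    - [-0.3, -0.2, 0, 0, 1]
    - [-0.15, -0.1, 0, 0, 1]
    - [0, 0, 0, 0, 1]
    - [0, 0, 0, 0, 1]

```text
clock: 76.55
position: [0.5391, -0.2802, 0.1013]
ee_rot: [-2.739, -1.51, 0.052]
wrist_force: [0.5, 0.4, -3.6]
opening: 0.0622
```

```bash
python3 -c "
from h import *
go(.5423,-.2795,.05,60)
s=imaging.grab_frame('scene');cv2.imwrite('pics/s32.png',cv2.resize(s[140:320,220:460],None,fx=3,fy=3,interpolation=2))
s=imaging.grab_frame('top');cv2.imwrite('pics/t32.png',cv2.resize(s[160:340,310:510],None,fx=3.3,fy=3.3,interpolation=2))"
```

```text
t 76.55 p [ 0.5391 -0.2802  0.1013] yaw 57.76 F [ 0.5  0.4 -3.6] op 0.0622 tilt [-0.036 -0.004 -0.999]
units [ 0.08  0.02 -1.28] spin 0.45
```

View pics/s32.png

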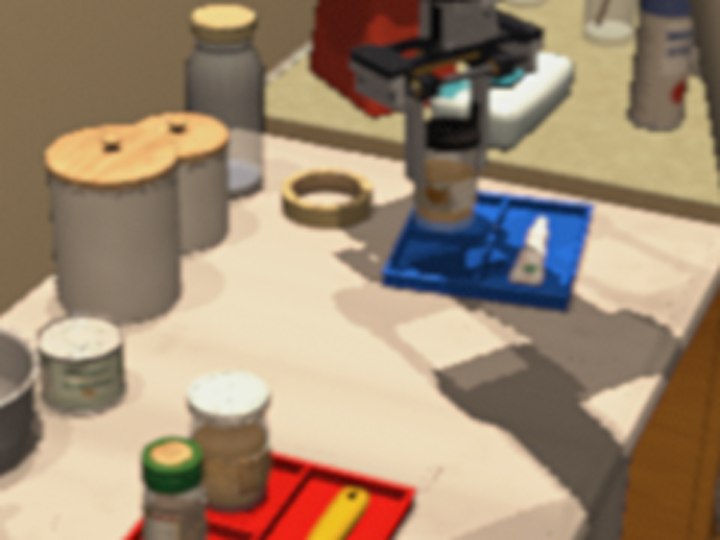

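View pics/t32.png

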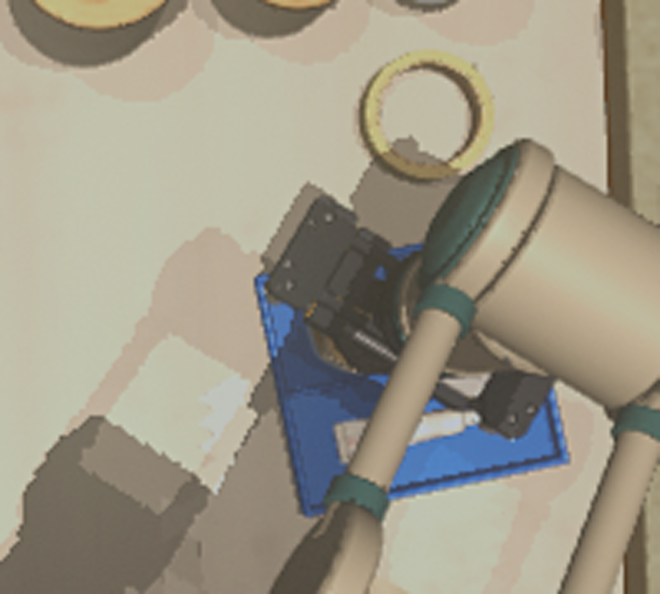

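Call:
arm_command:
  increments:
    - [0.1, 0.02, 0, 0, 1]
    - [0, 0, -0.3, 0, 1]
    - [0, 0, -0.4, 0, 1]
    - [0, 0, -0.3, 0, 1]
    - [0, 0, -0.2, 0, 1]
    - [0, 0, -0.05, 0, 1]

```text
clock: 77.4
position: [0.5434, -0.2778, 0.0466]
ee_rot: [-2.735, -1.511, 0.054]
wrist_force: [-2.1, 2.4, 9.4]
opening: 0.0625
```

```bash
python3 -c "
from h import *
go(.5423,-.2795,.0467,60)
s=imaging.grab_frame('scene');cv2.imwrite('pics/s33.png',cv2.resize(s[140:300,320:460],None,fx=4.5,fy=3.7,interpolation=2))"
```

```text
t 77.4 p [ 0.5434 -0.2778  0.0466] yaw 57.87 F [-2.1  2.4  9.4] op 0.0625 tilt [-0.038 -0.002 -0.999]
units [-0.03 -0.04  0.  ] spin 0.43
```

View pics/s33.png

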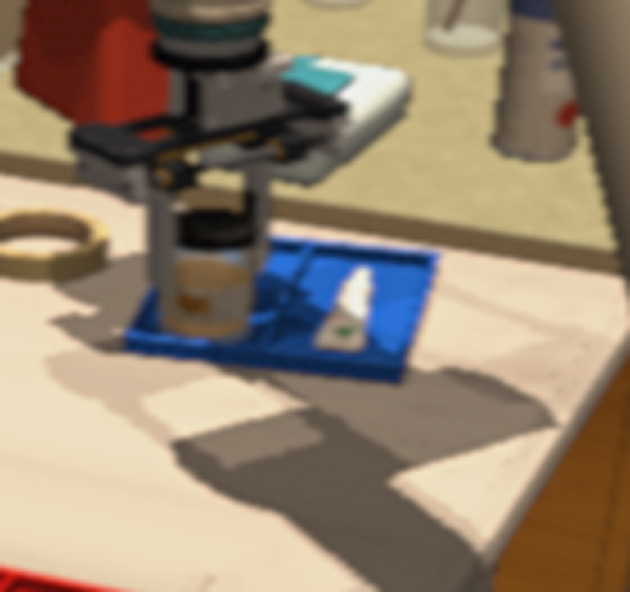

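Contact at the expected height (Fz ≈ 9 N), so the jar is on the cell floor. Release and rise.

Call:
arm_command:
  increments:
    - [0, 0, 0, 0, 0.5]
    - [0, 0, 0, 0, -0.7]
    - [0, 0, 0, 0, -0.7]
    - [0, 0, 0, 0, -0.7]
    - [0, 0, 0, 0, -0.7]
    - [0, 0, 0, 0, -0.7]

```text
clock: 78.2
position: [0.5457, -0.2795, 0.0496]
ee_rot: [-2.741, -1.514, 0.049]
wrist_force: [0.3, 0.6, -0.5]
opening: 0.0796
```

Call:
arm_command:
  increments:
    - [0, 0, 0.2, 0, -0.7]
    - [0, 0, 0.5, 0, -0.7]
    - [0, 0, 0.6, 0, -0.7]
    - [0, 0, 0.7, 0, -0.7]
    - [0, 0, 0.7, 0, -0.7]
    - [0, 0, 0.7, 0, -0.7]
    - [0, 0, 0.7, 0, -0.7]
    - [0, 0, 0.7, 0, -0.7]
    - [0, 0, 0.4, 0, -0.7]

```text
clock: 79.32
position: [0.5443, -0.2786, 0.2672]
ee_rot: [-2.741, -1.514, 0.049]
wrist_force: [-0.3, 0.0, 0.2]
opening: 0.0798
```

Call:
arm_command:
  increments:
    - [-0.3, 0, 0, 0, -0.7]
    - [-0.6, 0, 0, 0, -0.7]
    - [-0.6, 0, 0, 0, -0.7]
    - [-0.6, 0, 0, 0, -0.7]
    - [-0.6, 0, 0, 0, -0.7]
    - [-0.5, 0, 0, 0, -0.7]
    - [-0.2, 0, 0, 0, -0.7]
    - [0, 0, 0, 0, -0.7]

```text
clock: 80.32
position: [0.398, -0.2762, 0.2648]
ee_rot: [-2.737, -1.512, 0.053]
wrist_force: [-0.3, 0.0, -0.7]
opening: 0.0801
```

```bash
python3 -c "
from h import *
st()
s=imaging.grab_frame('scene');cv2.imwrite('pics/s34.png',cv2.resize(s[140:380,160:460],None,fx=2.5,fy=2.5,interpolation=2))
s=imaging.grab_frame('top');cv2.imwrite('pics/t34.png',cv2.resize(s[130:340,120:510],None,fx=2,fy=2,interpolation=2))"
```

```text
t 80.33 p [ 0.398  -0.2762  0.2648] yaw 57.84 F [-0.3  0.  -0.7] op 0.0801 tilt [-0.036 -0.004 -0.999]
```

View pics/s34.png

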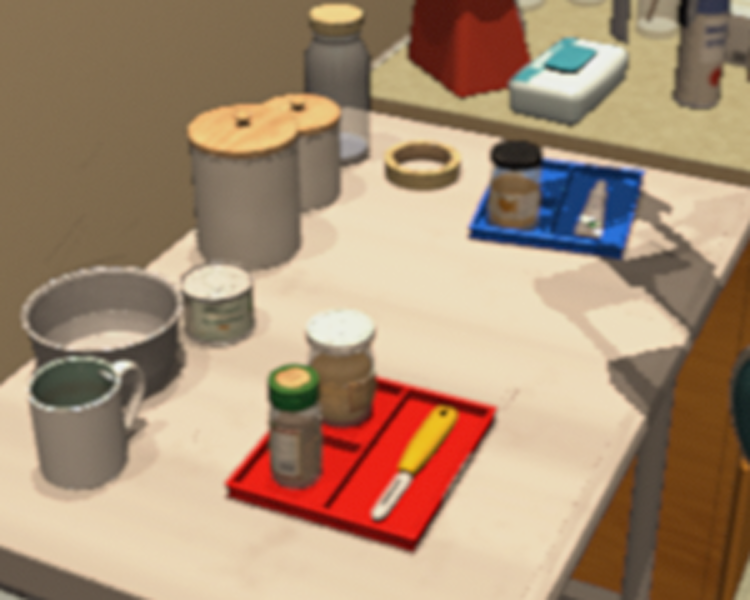

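View pics/t34.png

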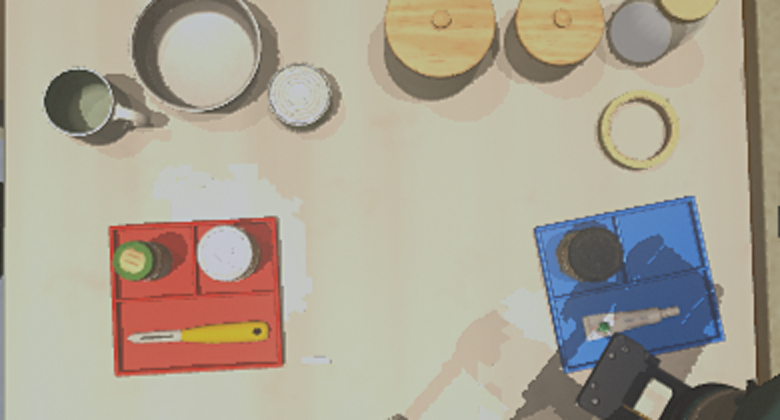

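```bash
python3 -c "
from h import *
t=lambda u,v:(120+(u+.5)/2-.5,130+(v+.5)/2-.5)
s=lambda u,v:(160+(u+.5)/2.5-.5,140+(v+.5)/2.5-.5)
for n,a,b in(('white',t(227,253),s(340,329)),('spice',t(133,260),s(295,378)),('black',t(594,254),s(517,155)),('tin',t(300,96),s(217,282)),('mug',t(78,101),s(80,383))):print(n,tri(a,b))
a=cv2.imread('pics/top0.png');b=imaging.grab_frame('top')
d=np.abs(a.astype(int)-b).max(2)
for n,(y0,y1,x0,x1) in dict(tin=(160,196,252,288),mug=(162,202,140,190),tape=(174,216,418,462)).items(): print(n,(d[y0:y1,x0:x1]>30).sum())
arm.hand_in() if 0 else None"
```

```text
white (array([0.55386297, 0.14210377, 0.09444161]), np.float64(0.0006733074072297018))
spice (array([0.54643227, 0.24372236, 0.10629799]), np.float64(0.0028874731585473547))
black (array([ 0.54266704, -0.27591006,  0.09096643]), np.float64(0.0022977377626440245))
tin (array([0.73943314, 0.06042212, 0.05191503]), np.float64(0.0012915496804350396))
mug (array([0.72795059, 0.30858894, 0.08775504]), np.float64(0.005972524319328003))
tin 0
mug 0
tape 0
```

```bash
python3 -c "
from h import *
s=imaging.grab_frame('scene');cv2.imwrite('pics/s35.png',cv2.resize(s[250:360,230:370],None,fx=5,fy=5,interpolation=2))"
```

```text
(no output)
```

View pics/s35.png

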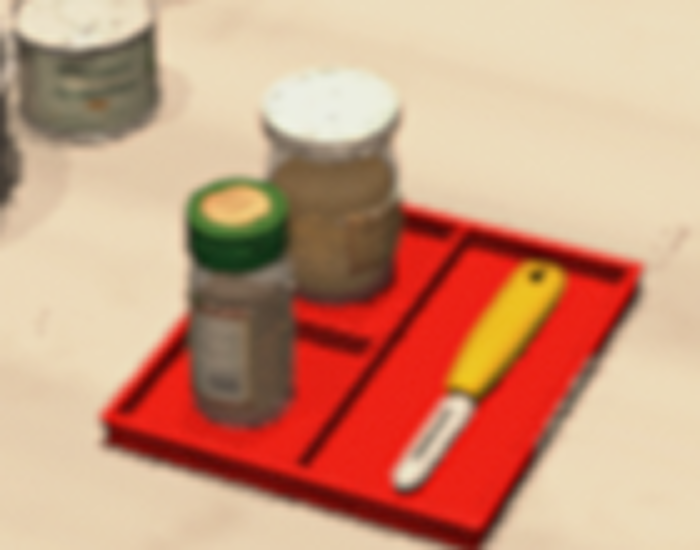

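Both red-tray jars stand upright inside their cells and the peeler lies flat in the slot. I'm handing in.

```bash
python3 -c "
from cell import arm
print(arm.hand_in())"
```

```text
the job is handed in; nothing more can be done
None
```

Both kits are made up and handed in at about 80 s on the robot's clock. I filled them in this order: peeler, spice jar, white-lidded jar, then icing tube and black-lidded jar, so each slot was filled before its cells.

**Last pictures:** The peeler and the tube lie flat in their slots. The three jars stand upright, each in its own cell, and the second blue cell is empty. The gripper was open and clear of everything. Pixel comparison with the first top view shows no change at the tin, the mug or the tape roll.

**Joint range:** Joint 6 briefly read 2.704 rad against its limit of 2.7 at about 60 s. This happened during a sweep meant to level the tool. If the range is judged with no tolerance, that could count as a failure.

**Other things that went wrong or disagreed:**
- **Tool tilt:** The tool drifted out of vertical to about 12°. I pressed an open fingertip on the bare table at up to about 25 N, which did not help. Reaching to the arm's upper limit, with joint 3 at its end stop, brought it back to about 2°.
- **White jar, pressing force:** The wrist force reached 36 N when I set it down.
- **White jar, position:** It stands about 5 mm off its cell centre. Its lid measured 94 mm high where about 101 mm was expected. I put that down to measuring error, because the close-up shows it upright and inside the walls.

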